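# Fit the keyed coat pegs into the rail and close the glue jar

### The job

First push the loose coat-rack rail on the gluing jig fully home against both the long fence and the end stop, and then swing the jig's hold-down arm all the way over the rail. With the rail held, fit every coat peg that is there, upright and right down to the bottom of a D-shaped pocket of its own in the rail (any pocket; turn each peg so that its flat matches), and close the open glue jar squarely with its tapered stopper. The rail must still be home and the arm across it at the end; do not knock over the water bottle.

Things in the scene. Friction and masses are not known exactly. Their poses are not given: they have to be found in the camera images.
- jig: Gluing jig, fixed: plywood board 12 mm thick, jig x -80 to 95, y -160 to 160 mm; origin under it, z up. Aluminium fence along jig y on the far side, inner face at x = 50 (y -150 to 110); aluminium end stop across the +y end, inner face at y = 125 (x -30 to 50). Both are 12 mm thick, tops 42 mm above the table. Placed and yawed differently each time.
- home (a point): Point on top of the jig's board (jig x 10, y 5, z 12 mm) where the rail's origin lies when the rail touches both fence and end stop.
- rail: Coat-rack rail: loose wooden bar 80 (x) x 240 (y) x 40 mm high, about 0.32 kg, flat on the jig's board. Origin at the centre of its underside. Home: axes parallel to the jig's, +x face on the fence, +y end on the end stop. It starts 15 to 40 mm short of each, turned up to 0.12 rad, and slides easily. Three D-shaped pockets, 30 mm deep, open upwards along its middle.
- pocket0 (a point): Floor centre of D-pocket 0 of the rail (rail x 0, y -80 mm, 30 mm below the rail's top). Round, radius 29.5 mm, cut off by a flat 20.5 mm from the centre on the rail's +x side (towards the fence).
- pocket1 (a point): Floor centre of D-pocket 1 of the rail (rail x 0, y -10 mm, 30 mm below the rail's top). Round, radius 29.5 mm, cut off by a flat 20.5 mm from the centre on the rail's +x side (towards the fence).
- pocket2 (a point): Floor centre of D-pocket 2 of the rail (rail x 0, y 60 mm, 30 mm below the rail's top). Round, radius 29.5 mm, cut off by a flat 20.5 mm from the centre on the rail's +x side (towards the fence).
- clamp (a joint): Steel hold-down arm on the jig, upright axis: 0 = open (points along jig -y, behind the fence), 1.57 = across the rail (points along jig -x), at its limit. Starts at 0 to 0.35, turns clockwise from above as it closes, stays where left (friction 0.06 N m). Flat bar 20 mm wide, 10 mm thick, underside 57 mm above the table (5 mm above the rail).
- clamp_knob (a point): Top centre of the upright round knob on the arm's free end: 20 mm across, 40 mm tall, its top 107 mm above the table, 75 mm from the arm's axis. Can be pinched from above and led along the arc.
- clamp_pivot (a point): Point on the arm's turning axis: jig x 76, y 113 mm, 57 mm above the table.
- peg0: Coat peg, 79 mm tall, 0.16 kg, one of two or three alike standing on the table to the right (None throughout if absent). Foot: dark metal D-shaped disc 24 mm high, radius 28, flat 19 mm from the axis on its +x side; above it a wooden square shank 20 x 20 mm, faces square to x and y. Origin: centre of the underside on the shank's axis. Seated, its x points the same way as the rail's x.
- peg1: Coat peg, 79 mm tall, 0.16 kg, one of two or three alike standing on the table to the right (None throughout if absent). Foot: dark metal D-shaped disc 24 mm high, radius 28, flat 19 mm from the axis on its +x side; above it a wooden square shank 20 x 20 mm, faces square to x and y. Origin: centre of the underside on the shank's axis. Seated, its x points the same way as the rail's x.
- peg2: Coat peg, 79 mm tall, 0.16 kg, one of two or three alike standing on the table to the right (None throughout if absent). Foot: dark metal D-shaped disc 24 mm high, radius 28, flat 19 mm from the axis on its +x side; above it a wooden square shank 20 x 20 mm, faces square to x and y. Origin: centre of the underside on the shank's axis. Seated, its x points the same way as the rail's x.
- jar: White plastic glue jar, fixed, on the left: 100 mm tall, body radius 42 mm, open neck of outer radius 26, inner radius about 22 mm. Origin at the centre of its underside.
- jar_mouth (a point): Centre of the jar's mouth, level with its rim, 100 mm above the table.
- stopper: Black rubber stopper of the glue jar, on the left, standing on its small end: a cone 40 mm tall, radius 16 mm at the bottom and 26 at the top, with a round grip of radius 15 mm from 40 to 65 mm height. Origin: centre of the underside, z up. In the neck it sinks about 26 mm below the rim; its weight or a light press seats it.
- water: Clear water bottle with a blue cap, radius 31 mm, 190 mm tall, standing beyond the jig to the right. Origin at the centre of its underside. Not to be knocked over.
Mind the look-alikes: they are no part of the job. What is shaped like the peg2 but red is not meant.

How it is judged:
By the outcome, as a careful person would: the job done as asked, in the order asked, and still so for the second after the job is handed in, with the robot touching nothing.
Of peg0, peg1, peg2 only 2 to 3 are there at a start; the rules pass over those that are not, and their reading is None.
At some moment in a run one of peg0, peg1, peg2 may be knocked a few centimetres aside while the robot is not near it.
It also fails if it takes over 210 s, if anything falls off the work surface, if the arm or the gripper's body presses on something with over 40 N, if the wrist force passes 120 N, or if a joint passes its speed limit or range.

### The arm

A 6-joint arm with a two-finger parallel gripper is mounted at the origin on the work surface. World frame = base frame: x ahead of the robot, y to its left, z up, the work surface at z = 0. Lengths are in m, angles in rad, forces in N, time in s.
With the tool pointing down it reaches from about 0.25 to 0.85 m from the base axis. Payload 12.5 kg.
Tool frame: the origin (TCP) lies at the very end of the fingers, on their centre line; the grasp point (between the pads) lies 19 mm behind it; z points along the fingers, y is the direction in which the jaws open and shut (so a half turn about z gives the same grasp; the last joint's range is limited). The gripper opens to 93 mm and grips with 3 to 60 N. Pads are 15 mm wide; open, the fingers measure 128 mm over their backs; the gripper's body (75 mm by 188 mm) begins 65 mm behind the grasp point.
Start: joints at [1.163, 0.351, 1.652, -0, 1.139, -0.085], TCP at [0.174, 0.522, 0.219] pointing down, gripper open.
Joint ranges: [-2.75, 2.75], [-0.79, 2.1], [0.01, 2.65], [-1.57, 4.71], [0.07, 3.14], [-2.87, 2.87]. Speed limits (rad/s): [2.22, 2.22, 2.79, 3.14, 3.14, 3.14].

### API

Orientations are given as a unit quaternion [w, x, y, z].
In Python, from rig import r gives the robot as it stands. The module is installed in compiled form; this text tells all that it offers.
- The arm moves only by the shell command python3 -m inch 'ROWS' [OPENING] [FORCE]. ROWS is JSON, a list of rows, each a list of 4 numbers: the shift along the tool's x, y, z in mm, then the turn about the tool's z in rad. In form: [[x, y, z, turn], ...]. A call has 1 to 20 rows; each row shifts and turns the commanded pose from where the row before left it, along the tool's axes as they then stand; what a row does not reach is not made up. A row lasts 1/8 s, in which the tool goes at most 62.5 mm and 10.7 degrees, less where a joint would pass 70% of its speed; a pose out of reach is approached as far as the arm can. A call is refused whole if a number of a shift passes 62.5 or a number of a turn 0.188, either way. A call with a gripper value outside its range is refused whole. OPENING is the finger opening in mm, from 0 to 93, set as the call begins (- or left out, the last holds). The fingers move at their own pace and stop on an object; FORCE is the grip in N (left out, the last holds). Time passes only in rows, so rows that do not move let the fingers close. It gives the time, the measured TCP pose, the force and the opening at its end, in the units of the state.
- r.observe(): the state, without advancing time (a new reading comes with each control period).
- r.capture(name): name is "scene" or "top" or "wrist"; returns the picture (400x640x3 uint8, blue, green, red); there is no depth.
- r.camera_model(name): a dict with "camera_matrix" (3x3 intrinsics, pixels), "dist" ([k1, k2, p1, p2, k3] as OpenCV has them; the pictures are not rectified), "xyz" and "attitude" of the camera in the world. Camera axes: x right, y up, looking along -z (the intrinsics and any distortion apply to the point x, -y, -z); pixel columns grow to the right and rows downward; lengths in m; the calibration is good to about 2 mm. A picture is of the moment at which its call begins: read the wrist's pose just before it. camera_model takes no time and is no camera call; for the wrist camera it gives the pose at the moment of the call.
- r.close_job(): hands the job in, once; it reports no verdict.
Trained networks look in the newest picture that a camera, given by its name, has taken for a name from the list of things; names that differ only in an ending like _2 or _b are one class to them, and where a whole thing is asked for, a point or a joint stands for the part that bears it (a point fixed in the world has none). Each returns a list of dicts, best first, with "p" (0 to 1); they miss things now and then, are a little off and sometimes report something else, mostly with a low value. They report only what shows in the picture. A call takes as long as a camera call. They do not tell look-alikes from the thing itself.
- r.silhouettes(camera, target): "region" (400x640 bool, what is visible of it) and "box" ([left, top, right, bottom] in pixels, round what is visible of it).
- r.pinpoint(camera, target): "location" ([column, row] in pixels: a listed point, or the origin of a listed thing).
The state is a dict: "t": time; "joint_positions": joint angles; "qd": joint speeds; "tau": joint torques, N m; "tcp_pos": TCP position; "tcp_rot": TCP orientation; "contact_force": force on the tool from outside, world axes, zero at the start; "ft_torque": the same for the moment, N m; "opening": finger opening in m.
Only numpy, scipy, OpenCV 4.12 (cv2) and the standard library are available. Lean on these libraries where they do the work, as an engineer would, in place of code of your own. Each camera call takes 0.05 s, during which the arm holds its last target.

## Working session

There is one attempt and no reset: what is moved stays moved. The work goes in short steps, Python scripts to look and compute and a shell command to move; the robot and the scene stay as the last step left them, time stands still between calls to the robot, and variables do not carry over. Pictures are saved under pics/ and viewed, and the job is handed in when it is done.

```bash
mkdir -p pics; ls; python3 - <<'E'
from rig import r
import cv2
o=r.observe(); print({k:(v if not hasattr(v,'tolist') else [round(x,3) for x in v.tolist()]) for k,v in o.items()})
for n in ["scene","top","wrist"]:
    im=r.capture(n); cv2.imwrite(f"pics/{n}0.png",im)
    m=r.camera_model(n); print(n,m)
E
```

```text
pics
{'t': 0.0, 'joint_positions': [1.163, 0.351, 1.652, -0.0, 1.139, -0.085], 'qd': [-0.001, 0.001, 0.001, -0.001, -0.0, -0.0], 'tau': [-0.001, -49.733, -28.525, 0.07, 0.026, -0.0], 'tcp_pos': [0.174, 0.521, 0.218], 'tcp_rot': [-0.0, 0.161, 0.987, -0.001], 'contact_force': [-0.039, 0.358, -0.001], 'ft_torque': [-0.021, -0.036, 0.061], 'opening': 0.09296936280174267}
scene {'camera_matrix': array([[439.84209952,   0.        , 319.86932498],
       [  0.        , 439.84209952, 200.03931974],
       [  0.        ,   0.        ,   1.        ]]), 'dist': array([-0.02119105,  0.        ,  0.        ,  0.        ,  0.        ]), 'xyz': array([1.3125312 , 0.16848014, 0.80682315]), 'attitude': array([0.55355527, 0.24810021, 0.31466446, 0.73007474])}
top {'camera_matrix': array([[500.96743769,   0.        , 323.07961196],
       [  0.        , 500.96743769, 204.24830231],
       [  0.        ,   0.        ,   1.        ]]), 'dist': array([-0.02559641,  0.        ,  0.        ,  0.        ,  0.        ]), 'xyz': array([0.50903946, 0.00437974, 1.44298729]), 'attitude': array([ 0.71602822,  0.02145448, -0.02568512, -0.69726864])}
wrist {'camera_matrix': array([[339.9805361 ,   0.        , 322.16147002],
       [  0.        , 339.9805361 , 201.67363995],
       [  0.        ,   0.        ,   1.        ]]), 'dist': array([-0.02879191,  0.        ,  0.        ,  0.        ,  0.        ]), 'xyz': array([0.09653836, 0.54636704, 0.38394261]), 'attitude': array([ 0.80241255, -0.11936044, -0.08519905,  0.57847066])}
```

View pics/scene0.png

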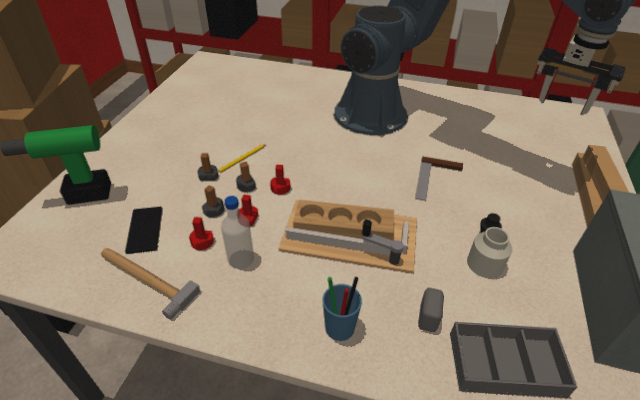

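View pics/top0.png

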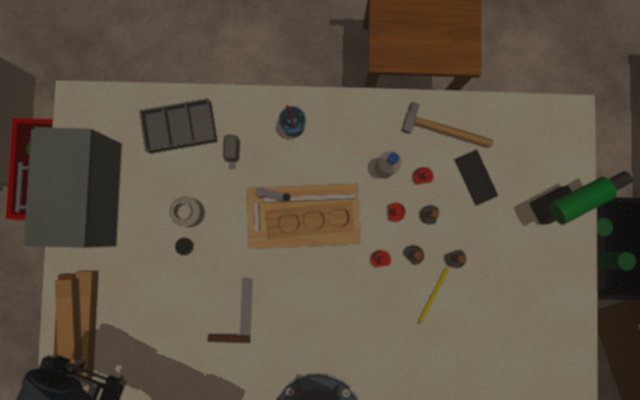

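View pics/wrist0.png

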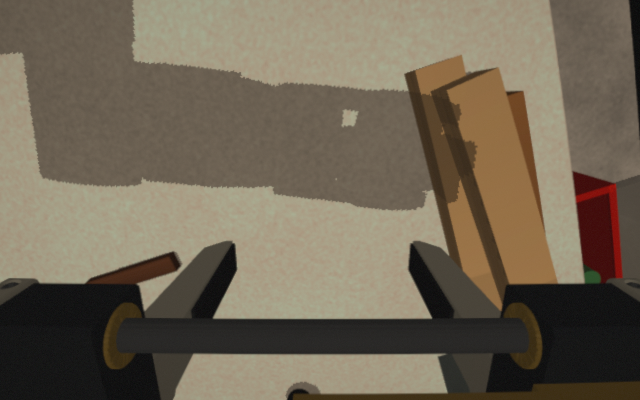

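```bash
cat > h.py <<'E'
from rig import r
import numpy as np, cv2
from scipy.spatial.transform import Rotation as R
def q2R(q): return R.from_quat([q[1],q[2],q[3],q[0]]).as_matrix()
def ray(m,px):
    u=cv2.undistortPoints(np.array([[px]],float),m["camera_matrix"],m["dist"])[0,0]
    return q2R(m["attitude"])@np.array([u[0],-u[1],-1.0])
def at(m,px,z):
    d=ray(m,px); c=np.array(m["xyz"]); return c+d*(z-c[2])/d[2]
def proj(m,P):
    P=np.atleast_2d(P); c=(P-np.array(m["xyz"]))@q2R(m["attitude"]); c=c*[1,-1,-1]
    return cv2.projectPoints(c,np.zeros(3),np.zeros(3),m["camera_matrix"],m["dist"])[0][:,0]
def zoom(im,box,f,name):
    l,t,rr,b=box; cv2.imwrite("pics/"+name,cv2.resize(im[t:b,l:rr],None,fx=f,fy=f,interpolation=cv2.INTER_CUBIC))
def st():
    o=r.observe(); Rm=q2R(o["tcp_rot"]); 
    print("t",round(o["t"],2),"tcp",np.round(1000*np.array(o["tcp_pos"]),1),"x",np.round(Rm[:,0],3),"y",np.round(Rm[:,1],3),"F",np.round(o["contact_force"],1),"op",round(o["opening"]*1000,1),"j",np.round(o["joint_positions"],2)); return o
E
python3 - <<'E'
from h import *
im=r.capture("top"); m=r.camera_model("top")
zoom(im,(220,160,380,260),5,"topz0.png")
zoom(im,(360,150,500,290),4,"topp0.png")
for n in ["jig","rail","clamp","jar","stopper","water","peg0"]:
    for d in r.silhouettes("top",n)[:7]:
        ct=max(cv2.findContours(d["region"].astype(np.uint8),0,2)[0],key=cv2.contourArea)
        rc=cv2.minAreaRect(ct); print(n,round(d["p"],2),d["box"],np.round(rc[0],1),np.round(rc[1],1),round(rc[2],1))
for n,z in [("home",.012),("pocket0",.022),("pocket1",.022),("pocket2",.022),("clamp_knob",.107),("clamp_pivot",.057),("jar_mouth",.1),("stopper",0),("jig",0),("rail",.012),("water",0),("peg0",0),("jar",0)]:
    for d in r.pinpoint("top",n)[:7]:
        print(n,round(d["p"],2),np.round(d["location"],1),np.round(1000*at(m,d["location"],z),1))
E
```

```text
jig 0.67 [246.8, 183.9, 362.0, 250.6] [303.3 215.3] [ 63.8 112.1] 87.5
rail 0.63 [267.8, 201.3, 354.0, 242.7] [310.1 220.1] [29.1 86.5] 83.9
rail 0.59 [250.2, 183.2, 363.6, 248.7] [303.5 216.2] [ 61.9 112.2] 88.3
clamp 0.28 [268.7, 202.1, 354.2, 238.2] [309.6 220.2] [29.3 87.1] 83.8
jar 0.75 [171.6, 194.7, 204.0, 226.8] [186.3 212.4] [35.8 30. ] 26.6
jar 0.26 [268.7, 202.7, 353.3, 240.3] [310.2 220.3] [30.2 86.9] 83.1
stopper 0.76 [176.6, 238.8, 191.9, 256.9] [184. 247.] [18. 18.] 90.0
stopper 0.7 [255.0, 185.9, 286.4, 200.2] [272.8 193.5] [33.9  8.4] 11.3
water 0.87 [373.9, 150.4, 402.8, 177.5] [387.3 164.7] [22.6 29. ] 45.0
peg0 0.87 [371.4, 250.5, 393.9, 268.1] [381.5 258.5] [17. 19.] 90.0
peg0 0.73 [389.3, 205.5, 409.2, 222.7] [397. 212.] [18. 16.] 90.0
peg0 0.71 [410.5, 165.8, 431.1, 183.1] [422.5 175.5] [17. 21.] 90.0
peg0 0.7 [447.0, 248.0, 466.0, 266.2] [455.5 259. ] [18. 19.] 90.0
peg0 0.69 [417.0, 203.8, 438.7, 222.6] [428.  214.2] [17.1 19.3] 18.4
peg0 0.6 [403.6, 243.3, 425.0, 264.9] [414.3 254.3] [19.1 17. ] 45.0
home 0.92 [302.7 212.8] [578.6  54.7  12. ]
pocket0 0.86 [
[... 417 characters left out ...]
. ]
clamp_pivot 0.4 [187.1 245.5] [477.7 369.2  57. ]
jar_mouth 0.76 [184.8 212.8] [565.9 367.9 100. ]
jar_mouth 0.46 [336.4 215.4] [569.8 -39.  100. ]
stopper 0.26 [301.7 216.7] [567.9  57.6   0. ]
jig 0.58 [303.8 218.2] [563.7  51.5   0. ]
rail 0.7 [308.3 222.9] [550.2  37.9  12. ]
water 0.74 [384.2 168. ] [ 715.8 -177.7    0. ]
peg0 0.8 [430.6 215.1] [ 582.4 -314.5    0. ]
peg0 0.76 [393.2 215. ] [ 579.8 -206.2    0. ]
peg0 0.67 [408.8 254.1] [ 468.6 -253.1    0. ]
peg0 0.66 [379.1 260.5] [ 448.1 -167.9    0. ]
peg0 0.55 [454.3 255.3] [ 468.4 -384.4    0. ]
peg0 0.53 [420.7 176.4] [ 694.1 -284.3    0. ]
peg0 0.36 [311.2 218.4] [563.7  30.2   0. ]
jar 0.96 [192.  211.8] [573.6 374.3   0. ]
```

View pics/topz0.png

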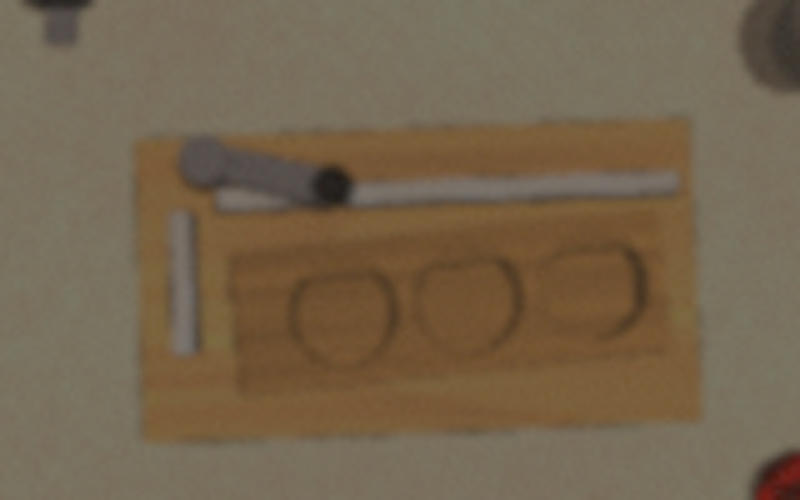

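View pics/topp0.png

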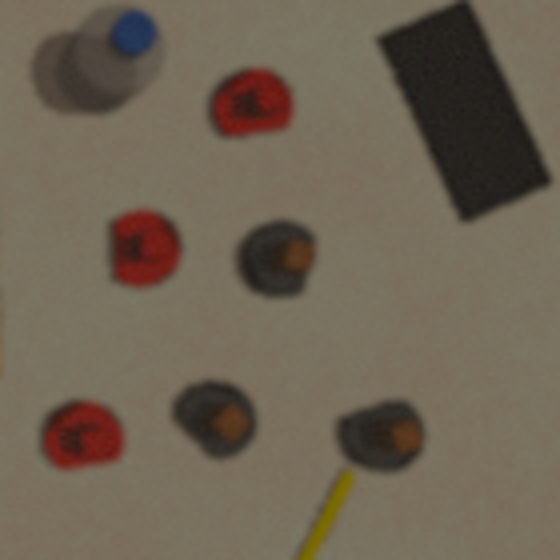

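```bash
python3 - <<'E'
from h import *
m=r.camera_model("top")
def fit(model,meas):
    model=np.array(model,float);meas=np.array(meas)
    a=model-model.mean(0);b=meas-meas.mean(0)
    th=np.arctan2((a[:,0]*b[:,1]-a[:,1]*b[:,0]).sum(),(a*b).sum())
    c,s=np.cos(th),np.sin(th);M=np.array([[c,-s],[s,c]])
    t=meas.mean(0)-M@model.mean(0); return t,th,(model@M.T+t-meas)
z=lambda x,y:(220+(x+.5)/5-.5,160+(y+.5)/5-.5)
J=[at(m,z(*p),.012)[:2]*1000 for p in [(135,138),(690,120),(700,420),(143,440)]]
print(fit([(95,160),(95,-160),(-80,-160),(-80,160)],J))
A=[at(m,z(*p),.052)[:2]*1000 for p in [(230,257),(655,208),(665,352),(238,397)]]
print(fit([(40,120),(40,-120),(-40,-120),(-40,120)],A))
st()
E
```

```text
(array([563.79445682,  53.05809233]), np.float64(0.06038428752706014), array([[ 1.1465538 ,  0.85516555],
       [ 1.49383473, -0.424453  ],
       [-1.52346932, -1.53745418],
       [-1.11691922,  1.10674163]]))
(array([556.41118676,  35.06872389]), np.float64(0.13204408481305427), array([[ 1.31022996,  2.82059086],
       [-0.72488307,  0.50400276],
       [-0.071396  , -2.65737451],
       [-0.51395089, -0.66721912]]))
t 1.2 tcp [174.4 521.6 218.6] x [-0.948  0.317 -0.   ] y [ 0.317  0.948 -0.   ] F [-0.2  0.4  0.5] op 93.0 j [ 1.16  0.35  1.65 -0.    1.14 -0.08]
```

```bash
python3 -m inch '[[0,0,0,-0.128],[0,0,0,-0.128],[0,0,0,-0.127],[-22,-42,0,0],[-22,-42,0,0],[-22,-42,0,0],[-22,-42,0,0],[-22,-42,0,0],[-22,-42,0,0],[-22,-42,0,0],[-22,-42,0,0],[-22,-42,0,0],[-22,-42,0,0],[-22,-42,0,0],[-22,-42,0,0],[0,0,0,0]]' 93; python3 - <<'E'
from h import *
st(); im=r.capture("wrist"); cv2.imwrite("pics/w1.png",im); m=r.camera_model("wrist"); print(q2R(m["attitude"]),m["xyz"])
E
```

```text
t: 3.2
tcp_pos: [0.4693, 0.0323, 0.2185]
tcp_rot: [0.0, -0.028, 1.0, -0.0]
contact_force: [0.2, 0.4, 0.4]
opening: 0.0927
t 3.2 tcp [469.3  32.3 218.5] x [-0.998 -0.057 -0.   ] y [-0.057  0.998 -0.   ] F [0.2 0.4 0.4] op 92.7 j [-0.03  0.21  1.85 -0.    1.09 -1.66]
[[-5.89528430e-02 -9.55456516e-01 -2.89184038e-01]
 [ 9.98260720e-01 -5.65150712e-02 -1.67803677e-02]
 [-3.10344834e-04 -2.89670317e-01  9.57126434e-01]] [0.38663221 0.02800889 0.38418146]
```

View pics/w1.png

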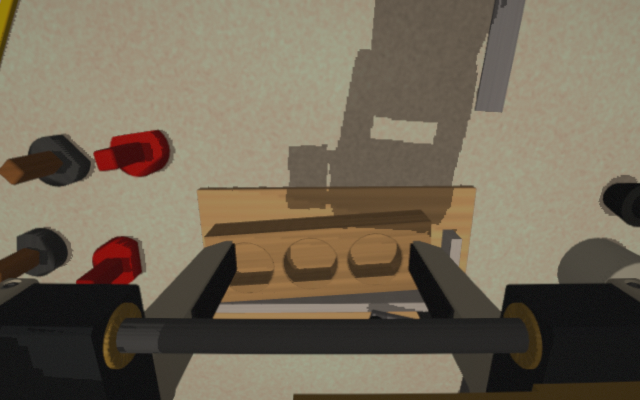

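```bash
python3 -m inch '[[0,0,38,0],[0,0,38,0],[0,0,38,0],[0,0,38,0],[0,0,36,0],[-6,0,0,0],[-6,0,0,0],[-6,0,0,0],[-4,0,0,0],[0,0,0,0]]'; python3 -m inch '[[-4,0,0,0],[-4,0,0,0],[-4,0,0,0],[0,0,0,0]]'; python3 - <<'E'
from h import *
st(); im=r.capture("top"); zoom(im,(220,160,380,260),5,"topz1.png")
E
```

```text
t: 4.5
tcp_pos: [0.4907, 0.0357, 0.0311]
tcp_rot: [0.0, -0.03, 1.0, -0.0]
contact_force: [-0.2, -0.7, -0.5]
opening: 0.0927
t: 5.0
tcp_pos: [0.5025, 0.0364, 0.0306]
tcp_rot: [0.0, -0.03, 1.0, -0.0]
contact_force: [0.5, -0.6, 0.4]
opening: 0.0929
t 5.0 tcp [502.5  36.4  30.6] x [-0.998 -0.06  -0.   ] y [-0.06   0.998 -0.   ] F [ 0.5 -0.6  0.4] op 92.9 j [-0.02  0.55  1.9  -0.    0.68 -1.65]
```

View pics/topz1.png

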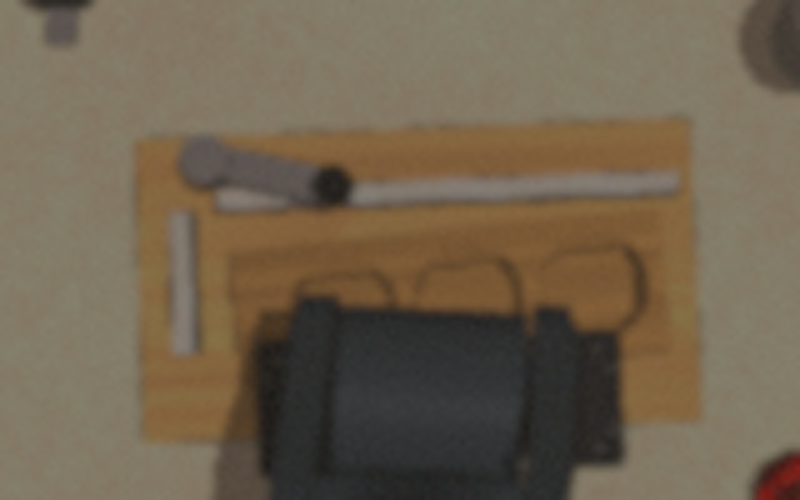

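```bash
python3 -m inch '[[-4,0,0,0],[-4,0,0,0],[-2,0,0,0],[0,0,0,0]]'; python3 -m inch '[[-2,0,0,0],[-2,0,0,0],[0,0,0,0]]'; python3 -m inch '[[-2,0,0,0],[-2,0,0,0],[0,0,0,0]]';python3 -m inch '[[-2,0,0,0],[0,0,0,0]]'
```

```text
t: 5.55
tcp_pos: [0.5124, 0.037, 0.0306]
tcp_rot: [0.0, -0.03, 1.0, -0.0]
contact_force: [-0.2, 0.5, 0.8]
opening: 0.093
t: 5.92
tcp_pos: [0.5165, 0.0372, 0.0307]
tcp_rot: [0.0, -0.03, 1.0, -0.0]
contact_force: [-0.3, -0.2, -1.1]
opening: 0.0929
t: 6.3
tcp_pos: [0.5203, 0.0375, 0.0307]
tcp_rot: [0.0, -0.03, 1.0, 0.0]
contact_force: [-3.0, 0.2, 2.1]
opening: 0.0931
t: 6.55
tcp_pos: [0.5224, 0.0376, 0.0306]
tcp_rot: [0.0, -0.03, 1.0, -0.0]
contact_force: [-2.9, 0.2, 0.5]
opening: 0.0929
```

```bash
python3 -m inch '[[-1,0,0,0],[0,0,0,0]]'; python3 -m inch '[[-1,0,0,0],[0,0,0,0]]';python3 -m inch '[[-1,0,0,0],[0,0,0,0]]';python3 - <<'E'
from h import *
im=r.capture("top"); zoom(im,(220,160,380,260),5,"topz2.png")
E
```

```text
t: 6.8
tcp_pos: [0.5232, 0.0377, 0.0306]
tcp_rot: [0.0, -0.03, 1.0, -0.0]
contact_force: [-2.8, -0.4, 1.2]
opening: 0.0931
t: 7.05
tcp_pos: [0.5244, 0.0378, 0.0306]
tcp_rot: [0.0, -0.03, 1.0, -0.0]
contact_force: [-2.5, 0.5, -0.2]
opening: 0.0929
t: 7.3
tcp_pos: [0.5254, 0.0378, 0.0306]
tcp_rot: [0.0, -0.03, 1.0, -0.0]
contact_force: [-2.1, -0.0, -0.5]
opening: 0.0927
```

View pics/topz2.png

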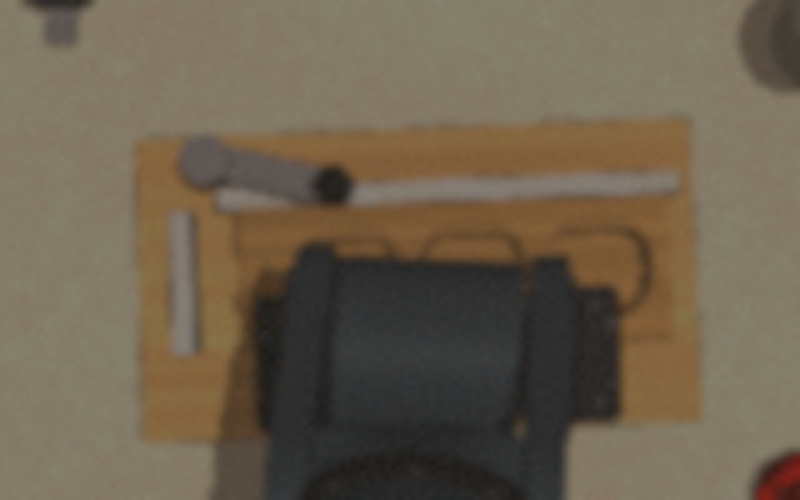

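```bash
for i in 1 2 3 4; do python3 -m inch '[[-1,0,0,0],[0,0,0,0]]' | grep -E "tcp_pos|force"; done
```

```text
tcp_pos: [0.5259, 0.0379, 0.0306]
contact_force: [-5.3, -0.3, 2.8]
tcp_pos: [0.5259, 0.0379, 0.0306]
contact_force: [-10.2, -1.4, 8.5]
tcp_pos: [0.5259, 0.0379, 0.0306]
contact_force: [-15.6, -2.8, 14.1]
tcp_pos: [0.526, 0.0378, 0.0306]
contact_force: [-19.9, -3.8, 16.3]
```

```bash
python3 -m inch '[[20,0,0,0],[0,0,-35,0],[0,0,-35,0],[-16,-40,0,0],[-16,-41,0,0],[-16,-41,0,0],[-17,-40,0,0],[0,0,0,0],[0,0,0,0]]' 0; python3 - <<'E'
from h import *
st(); im=r.capture("wrist"); cv2.imwrite("pics/w2.png",im)
im=r.capture("top"); zoom(im,(220,160,380,260),5,"topz3.png")
E
```

```text
t: 9.48
tcp_pos: [0.5838, -0.1206, 0.1005]
tcp_rot: [0.0, -0.03, 1.0, 0.0]
contact_force: [-0.4, 0.5, -1.3]
opening: 0.0073
t 9.47 tcp [ 583.8 -120.6  100.5] x [-0.998 -0.06  -0.   ] y [-0.06   0.998  0.   ] F [-0.4  0.5 -1.3] op 7.3 j [-0.28  0.57  1.63  0.    0.94 -1.91]
```

View pics/w2.png

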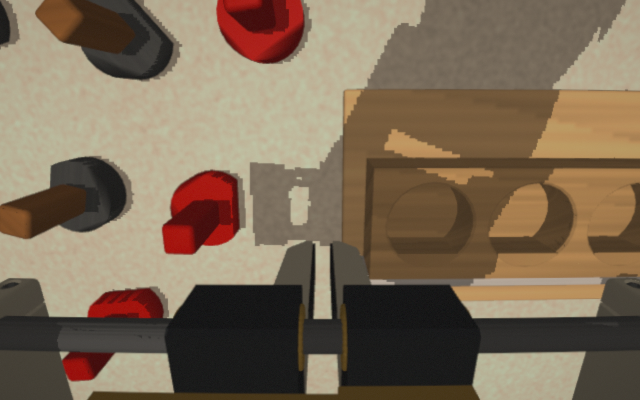

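View pics/topz3.png

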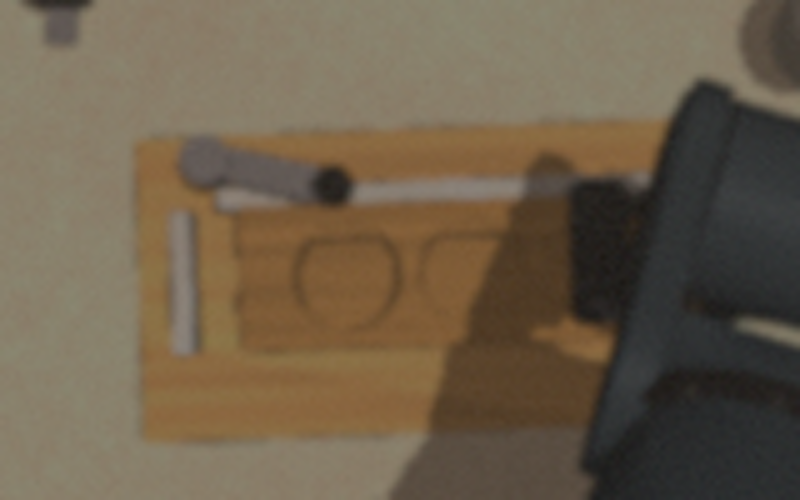

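```bash
python3 -m inch '[[0,0,35,0],[0,0,35,0],[0,4,0,0],[0,4,0,0],[0,4,0,0],[0,4,0,0],[0,4,0,0],[0,4,0,0],[0,4,0,0],[0,0,0,0]]'; for i in 1 2 3 4; do python3 -m inch '[[0,2,0,0],[0,0,0,0]]' | grep -E "tcp_pos|force"; done;python3 - <<'E'
from h import *
im=r.capture("top"); zoom(im,(220,160,380,260),5,"topz4.png")
E
```

```text
t: 10.82
tcp_pos: [0.5827, -0.0931, 0.0311]
tcp_rot: [0.001, -0.03, 1.0, -0.0]
contact_force: [1.5, -3.3, 2.6]
opening: 0.0005
tcp_pos: [0.5825, -0.0913, 0.031]
contact_force: [0.3, -4.7, 5.1]
tcp_pos: [0.5823, -0.0894, 0.031]
contact_force: [0.4, -4.5, 5.1]
tcp_pos: [0.5822, -0.0874, 0.031]
contact_force: [0.9, -4.6, 4.9]
tcp_pos: [0.582, -0.0853, 0.0309]
contact_force: [0.5, -4.6, 4.3]
```

View pics/topz4.png

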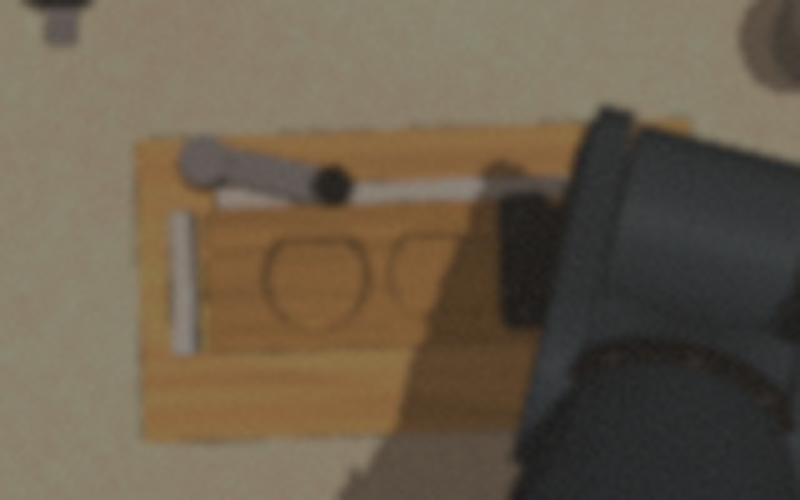

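```bash
for i in 1 2; do python3 -m inch '[[0,2,0,0],[0,0,0,0]]' | grep -E "tcp_pos|force"; done; for i in 1 2 3 4 ; do python3 -m inch '[[0,1,0,0],[0,0,0,0]]' | grep -E "tcp_pos|force"; done
```

```text
tcp_pos: [0.5818, -0.0833, 0.0309]
contact_force: [0.7, -5.1, 4.9]
tcp_pos: [0.5817, -0.0813, 0.0309]
contact_force: [-0.0, -4.8, 4.2]
tcp_pos: [0.5817, -0.0803, 0.0309]
contact_force: [-0.2, -5.7, 4.4]
tcp_pos: [0.5816, -0.0794, 0.0309]
contact_force: [0.5, -5.2, 5.1]
tcp_pos: [0.5815, -0.0784, 0.0309]
contact_force: [1.2, -5.3, 5.4]
tcp_pos: [0.5815, -0.0774, 0.0309]
contact_force: [-0.5, -5.3, 4.5]
```

```bash
for i in 1 2 3 4 ; do python3 -m inch '[[0,1,0,0],[0,0,0,0]]' | grep -E "tcp_pos|force"; done
```

```text
tcp_pos: [0.5814, -0.0764, 0.0309]
contact_force: [0.1, -5.4, 5.8]
tcp_pos: [0.5813, -0.0754, 0.0309]
contact_force: [0.6, -5.3, 4.9]
tcp_pos: [0.5814, -0.0752, 0.0309]
contact_force: [-0.7, -11.7, 3.9]
tcp_pos: [0.5816, -0.0751, 0.031]
contact_force: [0.4, -17.3, 4.4]
```

```bash
python3 -m inch '[[0,-10,0,0],[0,0,-35,0],[0,0,-35,0],[23,33,0,0],[23,33,0,0],[24,33,0,0],[0,33,0,0],[0,0,0,0]]' 93; python3 -m inch '[[0,0,35,0],[0,0,35,0],[-5,0,0,0],[-5,0,0,0],[-5,0,0,0],[-3,0,0,0],[0,0,0,0]]'; for i in 1 2 3 4 5 ; do python3 -m inch '[[-1,0,0,0],[0,0,0,0]]' | grep -E "tcp_pos|force"; done
```

```text
t: 15.38
tcp_pos: [0.503, 0.0461, 0.1004]
tcp_rot: [-0.001, -0.031, 1.0, 0.0]
contact_force: [0.2, -0.4, 0.6]
opening: 0.0757
t: 16.25
tcp_pos: [0.5221, 0.0456, 0.031]
tcp_rot: [0.0, -0.03, 1.0, -0.0]
contact_force: [0.3, 0.7, -1.0]
opening: 0.0934
tcp_pos: [0.5227, 0.0457, 0.0307]
contact_force: [0.3, -0.5, 0.3]
tcp_pos: [0.5237, 0.0457, 0.0306]
contact_force: [0.1, -0.4, 0.1]
tcp_pos: [0.5248, 0.0458, 0.0306]
contact_force: [1.0, 0.4, -0.1]
tcp_pos: [0.5255, 0.0459, 0.0306]
contact_force: [-0.3, 0.2, 2.0]
tcp_pos: [0.5256, 0.0459, 0.0305]
contact_force: [-6.5, -1.2, 4.5]
```

```bash
python3 -m inch '[[15,0,0,0],[0,0,-50,0],[0,0,-50,0],[-25,10,0,0],[-25,12,0,0],[-20,12,0,0],[0,0,0,0],[0,0,0,0]]'; python3 - <<'E'
from h import *
st(); im=r.capture("wrist"); cv2.imwrite("pics/w3.png",im); m=r.camera_model("wrist")
for d in r.pinpoint("wrist","clamp_knob")[:3]: print(d, np.round(1000*at(m,d["location"],.107),1))
mt=r.camera_model("top"); t=r.capture("top"); zoom(t,(220,160,380,260),5,"topz5.png")
z=lambda x,y:(220+(x+.5)/5-.5,160+(y+.5)/5-.5)
print(at(mt,z(331,186),.107)*1000)
for d in r.pinpoint("top","clamp_knob")[:3]: print(d, np.round(1000*at(mt,d["location"],.107),1))
E
```

```text
t: 18.5
tcp_pos: [0.5789, 0.0829, 0.1304]
tcp_rot: [-0.0, -0.03, 1.0, -0.0]
contact_force: [0.3, 0.4, 0.7]
opening: 0.0931
t 18.5 tcp [578.9  82.9 130.4] x [-0.998 -0.06   0.001] y [-0.06   0.998 -0.   ] F [0.3 0.4 0.7] op 93.1 j [ 0.06  0.51  1.64 -0.    0.99 -1.57]
{'location': [341.4, 296.2], 'p': 0.73} [616.2  96.5 107. ]
[615.64042985  97.75334384 107.        ]
```

View pics/w3.png

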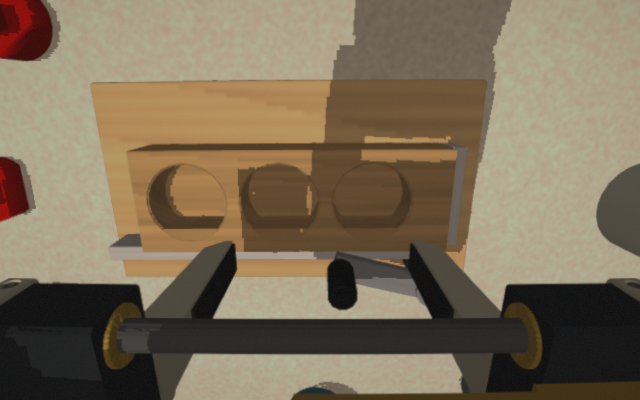

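```bash
python3 -m inch '[[-19,6,0,0],[-19,6,0,0],[0,0,28,0],[0,0,26,0],[0,0,0,0]]'; python3 -m inch '[[0,0,0,0],[0,0,0,0],[0,0,0,0],[0,0,0,0],[0,0,0,0],[0,0,0,0],[0,0,0,0]]' 0 15
```

```text
t: 19.32
tcp_pos: [0.6155, 0.0971, 0.0752]
tcp_rot: [-0.002, -0.03, 1.0, -0.0]
contact_force: [1.1, 0.8, 0.6]
opening: 0.093
t: 20.2
tcp_pos: [0.6168, 0.0974, 0.0766]
tcp_rot: [0.0, -0.03, 1.0, -0.0]
contact_force: [0.3, -0.3, 0.3]
opening: 0.0275
```

```bash
python3 -m inch '[[0,0,0,0],[0,0,0,0],[0,0,0,0]]'; python3 -m inch '[[5,1.8,0,0],[5,1.9,0,0],[4.3,2.3,0,0],[4.2,2.4,0,0],[4,2.8,0,0],[3.9,2.9,0,0],[3.6,3.2,0,0],[3.5,3.4,0,0],[3.2,3.7,0,0],[3,3.9,0,0],[0,0,0,0]]'
```

```text
t: 20.58
tcp_pos: [0.6169, 0.098, 0.0766]
tcp_rot: [0.0, -0.03, 1.0, 0.0]
contact_force: [-0.0, 4.8, -2.1]
opening: 0.0197
t: 21.95
tcp_pos: [0.5712, 0.1208, 0.0762]
tcp_rot: [-0.005, -0.03, 1.0, -0.002]
contact_force: [-18.0, -17.5, 13.5]
opening: 0.0194
```

```bash
python3 -m inch '[[2,-1.5,0,0],[2,-1.5,0,0],[0,0,0,0]]'; python3 - <<'E'
from h import *
st(); im=r.capture("wrist"); cv2.imwrite("pics/w4.png",im); t=r.capture("top"); zoom(t,(220,160,380,260),5,"topz6.png")
E
```

```text
t: 22.32
tcp_pos: [0.5712, 0.1203, 0.0763]
tcp_rot: [-0.0, -0.03, 1.0, 0.0]
contact_force: [2.5, 2.5, -7.1]
opening: 0.0194
t 22.32 tcp [571.2 120.3  76.3] x [-0.998 -0.06   0.001] y [-0.06   0.998  0.   ] F [ 2.5  2.5 -7.1] op 19.4 j [ 0.13  0.59  1.67  0.    0.88 -1.5 ]
```

View pics/w4.png

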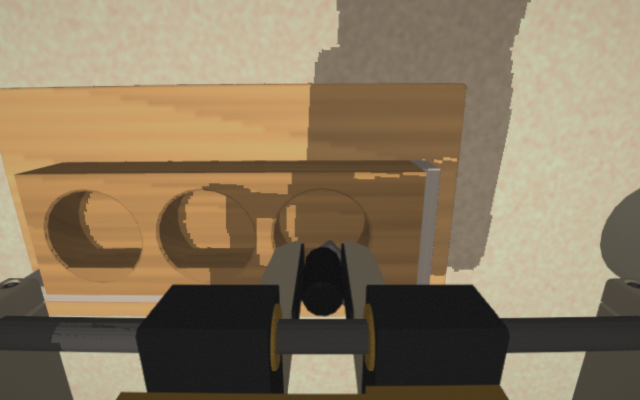

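View pics/topz6.png

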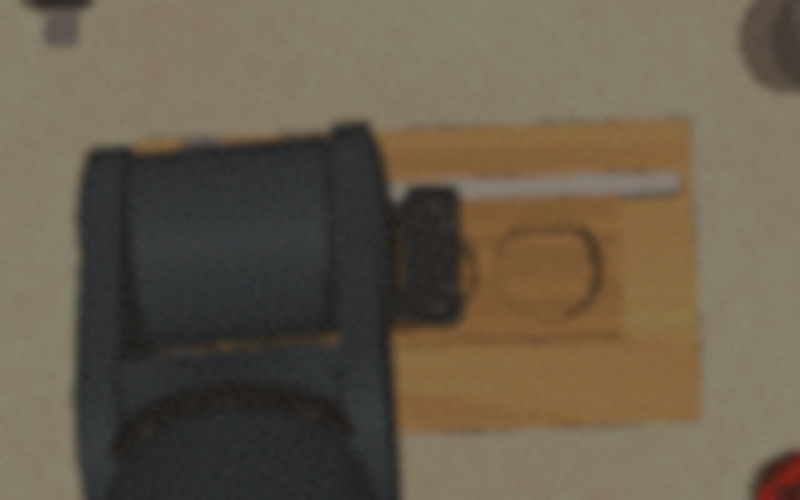

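```bash
python3 -m inch '[[2.6,4,0,0],[2.5,4.2,0,0],[2.2,4.4,0,0],[1.9,4.5,0,0],[0,0,0,0]]';python3 -m inch '[[1.5,4.6,0,0],[1.3,4.7,0,0],[0,0,0,0]]'; python3 -m inch '[[0.9,4.8,0,0],[0.7,4.9,0,0],[0,0,0,0]]'
```

```text
t: 23.05
tcp_pos: [0.5581, 0.1355, 0.0762]
tcp_rot: [-0.004, -0.03, 1.0, -0.001]
contact_force: [-14.3, -9.5, 5.7]
opening: 0.0191
t: 23.42
tcp_pos: [0.553, 0.1443, 0.0761]
tcp_rot: [-0.006, -0.03, 1.0, -0.002]
contact_force: [-23.3, -12.1, 12.2]
opening: 0.0184
t: 23.8
tcp_pos: [0.5512, 0.1547, 0.0759]
tcp_rot: [-0.005, -0.03, 1.0, -0.001]
contact_force: [-20.6, -5.0, 7.9]
opening: 0.0192
```

```bash
python3 -m inch '[[3,0,0,0],[0,0,0,0]]'; python3 - <<'E'
import numpy as np
from scipy.optimize import least_squares
P=np.array([(616.9,98),(571.2,120.3),(558.1,135.5),(553,144.3),(551.2,154.7)])
s=least_squares(lambda p:np.hypot(*(P-p[:2]).T)-75,[630,170]);print(s.x,s.fun)
E
```

```text
t: 24.05
tcp_pos: [0.551, 0.1549, 0.076]
tcp_rot: [-0.002, -0.03, 1.0, -0.0]
contact_force: [-7.4, -3.2, -3.1]
opening: 0.0188
[623.36068296 172.97843654] [ 0.2562713  -0.86664366  0.25682657  0.9807767  -0.5603237 ]
```

```bash
python3 -m inch '[[2,4,0,0],[0.8,4,0,0],[0,0,0,0]]';python3 -m inch '[[0.5,4,0,0],[0,0,0,0]]';python3 -m inch '[[0,3,0,0],[0,0,0,0]]'; python3 -m inch '[[0,2,0,0],[0,0,0,0]]'; python3 - <<'E'
from h import *
st(); im=r.capture("wrist"); cv2.imwrite("pics/w5.png",im)
E
```

```text
t: 24.42
tcp_pos: [0.5485, 0.1633, 0.0761]
tcp_rot: [-0.001, -0.03, 1.0, -0.0]
contact_force: [-5.5, -1.0, -9.3]
opening: 0.0185
t: 24.68
tcp_pos: [0.5478, 0.1665, 0.0761]
tcp_rot: [-0.001, -0.03, 1.0, -0.001]
contact_force: [-5.6, -5.1, -7.9]
opening: 0.0178
t: 24.92
tcp_pos: [0.5477, 0.1669, 0.076]
tcp_rot: [-0.002, -0.03, 1.0, -0.002]
contact_force: [-4.3, -23.8, -6.5]
opening: 0.0185
t: 25.18
tcp_pos: [0.5476, 0.1681, 0.076]
tcp_rot: [-0.002, -0.03, 1.0, -0.003]
contact_force: [-3.8, -31.0, -5.3]
opening: 0.0203
t 25.18 tcp [547.6 168.1  76. ] x [-0.998 -0.061  0.004] y [-0.061  0.998 -0.006] F [ -3.8 -31.   -5.3] op 20.3 j [ 0.22  0.57  1.7  -0.01  0.87 -1.41]
```

View pics/w5.png

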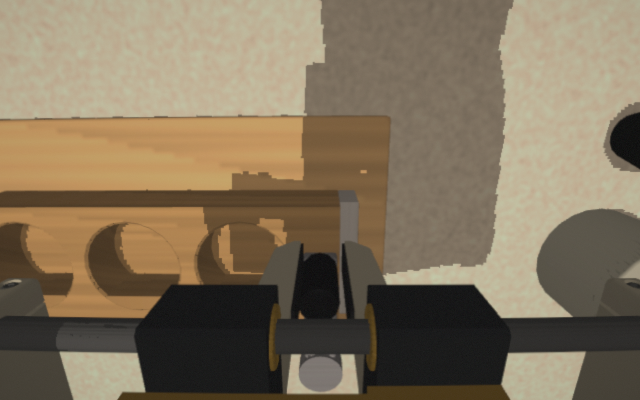

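```bash
python3 -m inch '[[0,-2,0,0],[0,-1,0,0],[0,0,0,0]]'; python3 -m inch '[[0,0,0,0],[0,0,0,0],[0,0,0,0],[0,0,0,0],[0,0,-40,0],[0,0,-50,0],[0,0,-50,0],[0,0,0,0]]' 60 15; python3 -m inch '[[30,-20,0,0],[30,-50,0,0],[20,-50,0,0],[0,-30,0,0],[0,0,0,0]]' 93;  python3 - <<'E'
from h import *
st(); im=r.capture("wrist"); cv2.imwrite("pics/w6.png",im); t=r.capture("top"); zoom(t,(220,160,380,260),5,"topz7.png")
E
```

```text
t: 25.6
tcp_pos: [0.5477, 0.1668, 0.076]
tcp_rot: [-0.002, -0.03, 1.0, -0.002]
contact_force: [-5.3, -16.2, -6.2]
opening: 0.0183
t: 26.6
tcp_pos: [0.5505, 0.1694, 0.2206]
tcp_rot: [0.004, -0.03, 1.0, 0.001]
contact_force: [0.1, 0.0, 0.0]
opening: 0.0606
t: 27.22
tcp_pos: [0.4776, 0.0131, 0.2159]
tcp_rot: [-0.0, -0.029, 1.0, 0.0]
contact_force: [-0.0, 0.3, -0.6]
opening: 0.0926
t 27.23 tcp [477.6  13.1 215.9] x [-0.998 -0.058  0.001] y [-0.058  0.998  0.   ] F [-0.   0.3 -0.6] op 92.6 j [-0.07  0.22  1.83 -0.    1.09 -1.7 ]
```

View pics/w6.png

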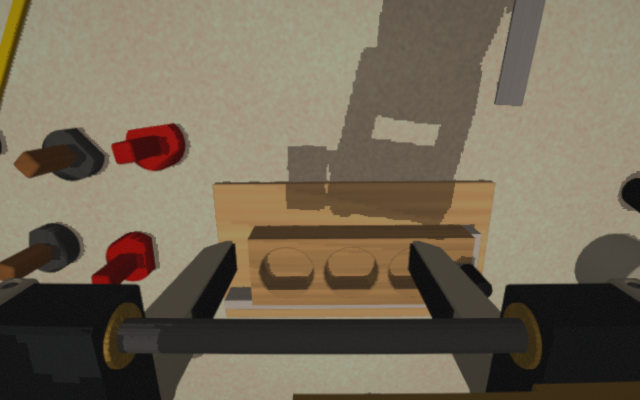

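View pics/topz7.png

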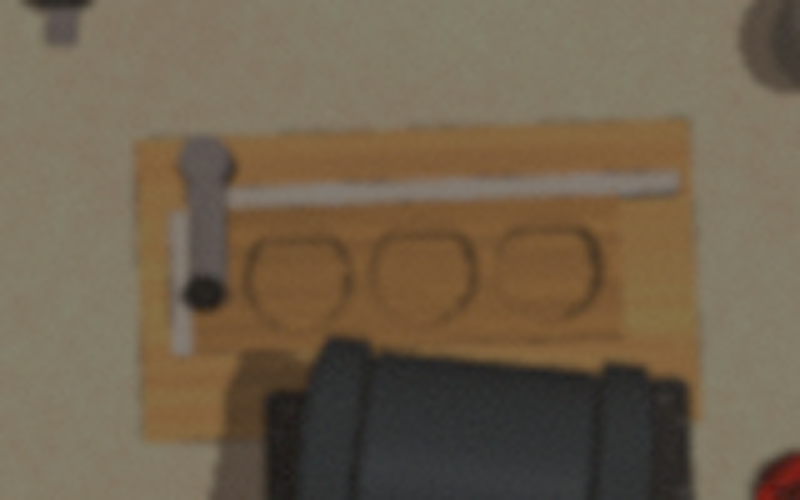

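```bash
python3 -m inch '[[4,-44,0,0],[4,-44,0,0],[4,-44,0,0],[4,-44,0,0],[4,-44,0,0],[4,-45,0,0],[0,0,0,0],[0,0,0,0]]';  python3 - <<'E'
from h import *
st(); im=r.capture("wrist"); cv2.imwrite("pics/w7.png",im); m=r.camera_model("wrist")
for d in r.silhouettes("wrist","peg0")[:6]: print(round(d["p"],2),d["box"])
for d in r.pinpoint("wrist","peg0")[:6]: print(round(d["p"],2),np.round(d["location"]), np.round(1000*at(m,d["location"],0),1))
t=r.capture("top"); zoom(t,(360,150,500,290),4,"topp1.png")
E
```

```text
t: 28.32
tcp_pos: [0.4702, -0.2504, 0.2162]
tcp_rot: [-0.0, -0.03, 1.0, 0.0]
contact_force: [0.2, 0.2, -0.4]
opening: 0.0933
t 28.32 tcp [ 470.2 -250.4  216.2] x [-0.998 -0.061  0.001] y [-0.061  0.998  0.001] F [ 0.2  0.2 -0.4] op 93.3 j [-0.58  0.32  1.7   0.    1.12 -2.21]
0.88 [266.3, 352.1, 303.2, 388.1]
0.86 [287.1, 147.0, 333.4, 202.6]
0.86 [326.7, 247.1, 366.7, 314.5]
0.81 [169.8, 135.2, 232.9, 186.0]
0.81 [248.1, 241.8, 290.5, 303.5]
0.62 [368.9, 141.0, 426.8, 191.1]
0.96 [268. 262.] [ 586.7 -311.7    0. ]
0.92 [315. 170.] [ 466.6 -259.8    0. ]
0.86 [211. 157.] [ 458.5 -378.2    0. ]
0.75 [392. 163.] [ 452.6 -172.1    0. ]
0.62 [349. 266.] [ 584.7 -210.4    0. ]
```

View pics/w7.png

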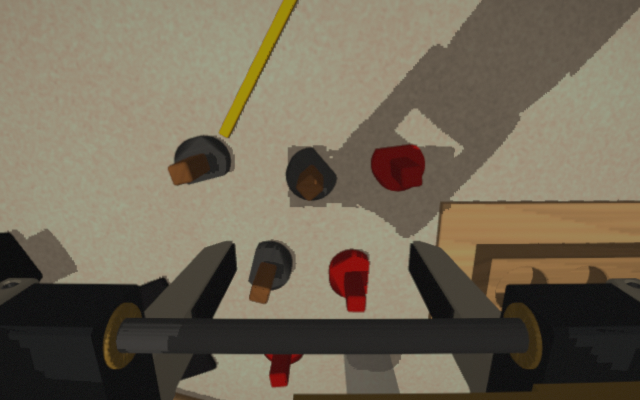

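```bash
cat >> h.py <<'E'
from scipy.optimize import minimize
_a=np.arccos(19/28); _t=np.linspace(_a,2*np.pi-_a,40)
D=np.c_[28*np.cos(_t),28*np.sin(_t)]/1000
def tf(P,x,y,th): c,s=np.cos(th),np.sin(th); return P@np.array([[c,s],[-s,c]])+[x,y]
def pegpolys(m,x,y,th,z0=0.):
    f=tf(D,x,y,th); sq=tf(np.array([[1,1],[-1,1],[-1,-1],[1,-1]])*.01,x,y,th)
    k=lambda P,z: proj(m,np.c_[P,np.full(len(P),z)])
    return [k(f,z0),k(f,z0+.024),k(sq,z0+.024),k(sq,z0+.079)]
S=8
def mask(m,p,shape=(400,640),off=(0,0),sc=1):
    A,B,C,E=pegpolys(m,*p); im=np.zeros(shape,np.uint8)
    for P in (np.r_[A,B],np.r_[C,E]):
        h=cv2.convexHull(P.astype(np.float32))[:,0]
        q=((h-off+.5)*sc-.5)
        cv2.fillPoly(im,[np.round(q*16).astype(np.int32)],1,cv2.LINE_8,4)
    return im
def fitpeg(m,region,p0):
    ys,xs=np.where(region); off=np.array([xs.min()-12,ys.min()-12]); w=xs.max()-off[0]+12; h=ys.max()-off[1]+12
    reg=np.zeros((h,w),np.uint8); 
    sub=region[max(off[1],0):off[1]+h,max(off[0],0):off[0]+w].astype(np.uint8)
    reg[:sub.shape[0],:sub.shape[1]]=sub
    sc=4; reg=cv2.resize(reg,None,fx=sc,fy=sc,interpolation=cv2.INTER_LINEAR)
    def cost(v):
        mm=mask(m,(v[0]/1000,v[1]/1000,v[2]/20),reg.shape,off,sc)
        return 1-(mm&reg).sum()/max(1,(mm|reg).sum())
    best=None
    for th in np.arange(0,2*np.pi,np.pi/6):
        s=minimize(cost,[p0[0]*1000,p0[1]*1000,th*20],method="Nelder-Mead",options=dict(initial_simplex=np.array([[0,0,0],[4,0,0],[0,4,0],[0,0,6]])+[p0[0]*1000,p0[1]*1000,th*20],xatol=.05,fatol=1e-5))
        if best is None or s.fun<best.fun: best=s
    v=best.x; return np.array([v[0]/1000,v[1]/1000,(v[2]/20+np.pi)%(2*np.pi)-np.pi]),best.fun
def draw(im,m,p,f=4,z0=0.):
    polys=pegpolys(m,*p,z0=z0)
    for P,c in zip(polys,[(0,255,0),(0,255,0),(255,255,0),(255,0,255)]):
        cv2.polylines(im,[np.round((P+.5)*f*16-8).astype(np.int32)],True,c,1,cv2.LINE_AA,4)
E
cat > pegs.py <<'E'
from h import *
import sys
st(); m=r.camera_model("wrist"); im=r.capture("wrist")
big=cv2.resize(im,None,fx=4,fy=4,interpolation=cv2.INTER_CUBIC)
cs=[]
for d in r.silhouettes("wrist","peg0"):
    b=d["box"]; reg=d["region"]; px=im[reg].astype(int)
    red=(px[:,2]-np.maximum(px[:,0],px[:,1])>60).mean()
    if d["p"]<.3 or red>.3 or b[3]>320: continue
    p,c=fitpeg(m,reg,at(m,[(b[0]+b[2])/2,(b[1]+b[3])/2],.03)[:2])
    print(round(d["p"],2),np.round(b),"red",round(red,2),"x,y mm",np.round(p[:2]*1000,1),"th",round(p[2],3),"cost",round(c,3)); draw(big,m,p); cs.append(((b[0]+b[2])/2,(b[1]+b[3])/2,p))
for i,(cx,cy,p) in enumerate(cs):
    l=int(max(0,4*cx-170));t=int(max(0,4*cy-170)); cs[i]=cv2.resize(big[t:t+340,l:l+340],(264*1,264))
cv2.imwrite("pics/"+sys.argv[1],cv2.resize(np.hstack(cs[:3]),None,fx=1,fy=1))
E
python3 pegs.py p1.png
```

```text
t 28.52 tcp [ 470.2 -250.6  216.7] x [-0.998 -0.062  0.   ] y [-0.062  0.998  0.   ] F [ 0.  -0.  -0.4] op 93.0 j [-0.58  0.32  1.7   0.    1.12 -2.21]
0.81 [287. 144. 339. 201.] red 0.0 x,y mm [ 467.5 -262.9] th 2.313 cost 0.028
0.73 [170. 133. 230. 184.] red 0.0 x,y mm [ 461.7 -382.1] th 0.375 cost 0.097
0.65 [250. 238. 293. 304.] red 0.0 x,y mm [ 583.2 -309. ] th -1.777 cost 0.036
```

View pics/p1.png

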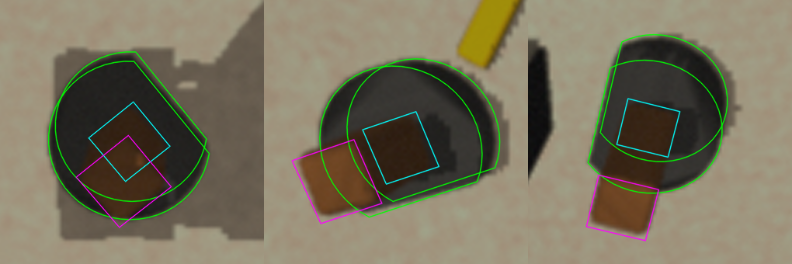

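```bash
python3 -m inch '[[3.5,-12,0,0.178],[0,0,0,0.178],[0,0,0,0.178],[0,0,0,0.178],[0,0,0,0.178],[0,0,0,0],[0,0,0,0]]' 45;  python3 pegs.py p2.png
```

```text
t: 29.5
tcp_pos: [0.4672, -0.2637, 0.2167]
tcp_rot: [0.0, 0.401, 0.916, -0.0]
contact_force: [0.3, 0.7, 0.5]
opening: 0.0453
t 29.5 tcp [ 467.2 -263.7  216.7] x [-0.678  0.735 -0.   ] y [ 0.735  0.678 -0.   ] F [0.3 0.7 0.5] op 45.3 j [-0.6   0.33  1.69 -0.    1.12 -1.35]
0.85 [302. 155. 350. 201.] red 0.0 x,y mm [ 467.7 -262.9] th 2.329 cost 0.04
0.77 [227. 218. 276. 276.] red 0.0 x,y mm [ 460.6 -382.4] th 0.281 cost 0.367
0.62 [346. 244. 371. 301.] red 0.0 x,y mm [ 583.4 -305.3] th 1.961 cost 0.615
```

View pics/p2.png

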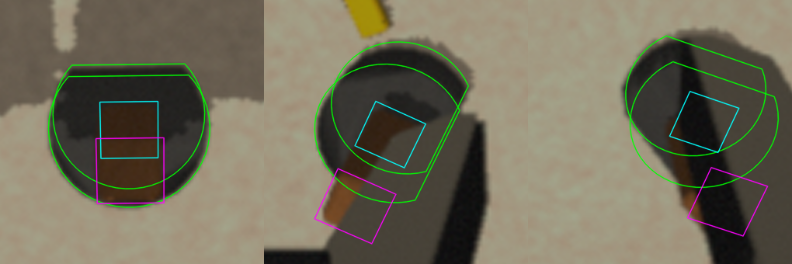

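```bash
python3 -m inch '[[0.3,0.9,50,0],[0,0,50,0],[0,0,40,0],[0,0,25,0],[0,0,11,0],[0,0,0,0]]'; python3 -m inch '[[0,0,0,0],[0,0,0,0],[0,0,0,0],[0,0,0,0],[0,0,0,0]]' 0 35;python3 -m inch '[[0,0,-10,0],[0,0,-40,0],[0,0,-50,0],[0,0,-50,0],[0,0,0,0]]'; python3 - <<'E'
from h import *
st(); im=r.capture("wrist"); cv2.imwrite("pics/w8.png",im)
E
```

```text
t: 30.35
tcp_pos: [0.4676, -0.263, 0.0406]
tcp_rot: [-0.0, 0.403, 0.915, 0.0]
contact_force: [0.7, -0.0, -0.0]
opening: 0.0449
t: 30.98
tcp_pos: [0.4679, -0.2632, 0.0412]
tcp_rot: [0.0, 0.403, 0.915, -0.0]
contact_force: [-0.1, 0.8, 5.2]
opening: 0.02
t: 31.6
tcp_pos: [0.4689, -0.2639, 0.1944]
tcp_rot: [0.003, 0.403, 0.915, -0.001]
contact_force: [0.8, 0.1, -1.7]
opening: 0.0196
t 31.6 tcp [ 468.9 -263.9  194.4] x [-0.675  0.738 -0.006] y [0.738 0.675 0.001] F [ 0.8  0.1 -1.7] op 19.6 j [-0.6   0.35  1.71 -0.    1.07 -1.34]
```

View pics/w8.png

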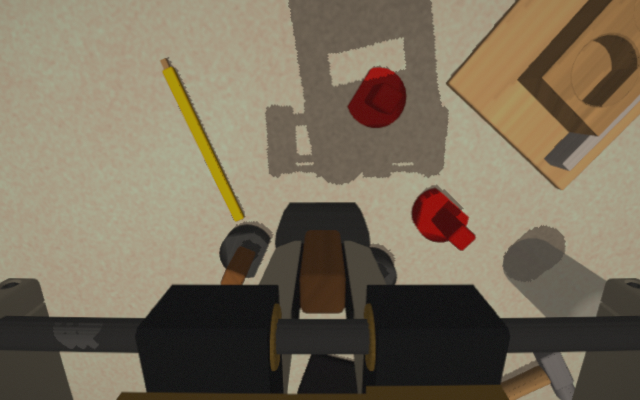

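```bash
python3 -m inch '[[0,0,0,0.1732],[0,0,0,0.1732],[0,0,0,0.1732],[0,0,0,0.1732],[0,0,0,0.1732],[0,0,0,0.1732],[0,0,0,0.1732],[0,0,0,0.1732],[0,0,0,0.1732],[0,0,0,0.1732],[0,0,0,0.1732],[0,0,0,0.1732],[0,0,0,0.1732],[0,0,0,0]]'; python3 -m inch '[[12,-40,0,0],[12,-40,0,0],[12,-40,0,0],[12,-40,0,0],[12,-40,0,0],[11,-39,0,0],[0,0,0,0],[0,0,0,0]]'; python3 - <<'E'
from h import *
o=st(); im=r.capture("wrist"); cv2.imwrite("pics/w9.png",im)
E
```

```text
t: 33.4
tcp_pos: [0.4669, -0.2626, 0.1891]
tcp_rot: [-0.001, 1.0, 0.031, -0.001]
contact_force: [0.1, 0.6, -1.2]
opening: 0.0197
t: 34.4
tcp_pos: [0.5237, -0.0204, 0.19]
tcp_rot: [0.0, 1.0, 0.031, -0.001]
contact_force: [0.7, -0.4, -2.1]
opening: 0.0198
t 34.4 tcp [523.7 -20.4 190. ] x [ 0.998  0.063 -0.001] y [ 0.063 -0.998 -0.   ] F [ 0.7 -0.4 -2.1] op 19.8 j [-0.13  0.34  1.75 -0.    1.06  1.38]
```

View pics/w9.png

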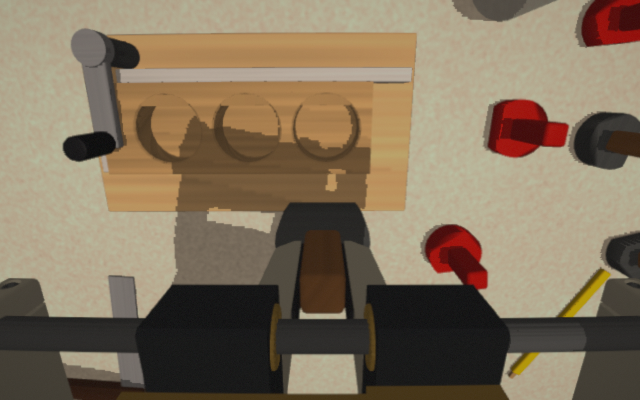

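```bash
cat >> h.py <<'E'
_a2=np.arccos(20.5/29.5); _t2=np.linspace(_a2,2*np.pi-_a2,60)
PD=np.c_[29.5*np.cos(_t2),29.5*np.sin(_t2)]/1000
PDl=np.r_[PD,np.c_[np.full(15,.0205),np.linspace(PD[-1,1],PD[0,1],15)]]
def seg(a,b,n=60): return np.array(a)+np.linspace(0,1,n)[:,None]*(np.array(b)-np.array(a))
def railpts(x,y,th,which=(0,1,2)):
    out=[]
    for k in which: out.append(PDl+[0,[-.08,-.01,.06][k]])
    out.append(seg((-.04,-.12),(-.04,.08))); out.append(seg((-.04,-.12),(.04,-.12)))
    return [np.c_[tf(P,x,y,th),np.full(len(P),.052)] for P in out]
def fitrail(im,m,p0,which=(0,1,2),th=None):
    g=cv2.cvtColor(im,cv2.COLOR_BGR2GRAY).astype(np.float32); g=cv2.GaussianBlur(g,(0,0),.8); g=np.log(g+10)
    G=np.hypot(cv2.Sobel(g,cv2.CV_32F,1,0),cv2.Sobel(g,cv2.CV_32F,0,1)); G=np.minimum(G,.8)
    def cost(v,s):
        P=np.vstack(railpts(v[0]/1000,v[1]/1000,v[2]/100 if th is None else th,which)); q=proj(m,P).astype(np.float32)
        return -cv2.remap(cv2.GaussianBlur(G,(0,0),s) if s else G,q[:,:1],q[:,1:],cv2.INTER_LINEAR).mean()
    v=[p0[0],p0[1],p0[2]*100]
    for s in (3,1.5,0):
        r_=minimize(cost,v,args=(s,),method="Nelder-Mead",options=dict(initial_simplex=np.array([[0,0,0],[3,0,0],[0,3,0],[0,0,1.5]])+v,xatol=.03,fatol=1e-6)); v=r_.x
    return v[0],v[1],(v[2]/100 if th is None else th),r_.fun
E
cat > rail.py <<'E'
from h import *
import sys
o=st(); m=r.camera_model("wrist"); im=r.capture("wrist")
wh=tuple(int(c) for c in sys.argv[2])
p=fitrail(im,m,(573.5,58.7,.062),wh); print("rail",np.round(p,3))
if len(sys.argv)>3:
    Rm=q2R(o["tcp_rot"]); T=np.array(o["tcp_pos"]); 
for k in range(3):
    print("pocket",k,np.round(1000*tf(np.array([[0,[-.08,-.01,.06][k]]]),p[0]/1000,p[1]/1000,p[2]),1))
f=3; big=cv2.resize(im,None,fx=f,fy=f,interpolation=cv2.INTER_CUBIC)
for P in railpts(p[0]/1000,p[1]/1000,p[2]):
    cv2.polylines(big,[np.round((proj(m,P)+.5)*f*16-8).astype(np.int32)],False,(0,255,0),1,cv2.LINE_AA,4)
if len(sys.argv)>3:
    dx,h=float(sys.argv[3]),float(sys.argv[4]); c=T+Rm[:,0]*dx/1000; th=float(sys.argv[5])+np.arctan2(Rm[1,0],Rm[0,0])
    draw(big,m,(c[0],c[1],th),f,z0=c[2]-h/1000); print("peg",np.round(c*1000,1),round(th,3))
q=np.vstack([proj(m,np.vstack(railpts(p[0]/1000,p[1]/1000,p[2])))]);l,t=(q.min(0)*f-30).clip(0).astype(int)
cv2.imwrite("pics/"+sys.argv[1],big[t:t+600,l:l+800])
E
python3 rail.py r1.png 012 0.36 40.6 0
```

```text
t 34.45 tcp [523.7 -20.8 190.2] x [ 0.998  0.062 -0.001] y [ 0.062 -0.998 -0.   ] F [-0.5  0.8 -1.8] op 19.7 j [-0.13  0.34  1.75 -0.    1.06  1.38]
rail [ 5.73159e+02  5.86750e+01  6.80000e-02 -4.79000e-01]
pocket 0 [[578.6 -21.1]]
pocket 1 [[573.8  48.7]]
pocket 2 [[569.1 118.5]]
peg [524.1 -20.7 190.2] 0.062
```

View pics/r1.png

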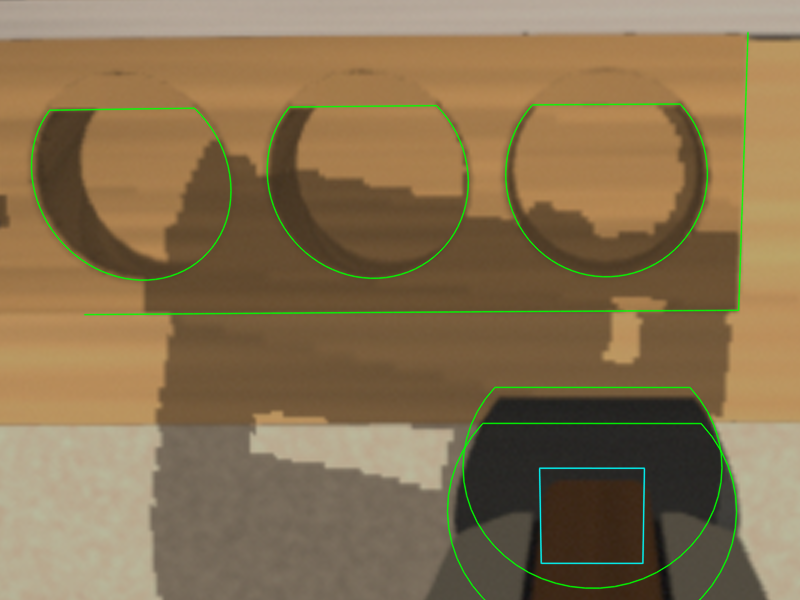

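```bash
cat > held.py <<'E'
from h import *
import sys
name,dx,dy,h=sys.argv[1],*map(float,sys.argv[2:5]); th0=float(sys.argv[5])
o=st(); m=r.camera_model("wrist"); im=r.capture("wrist"); Rm=q2R(o["tcp_rot"]); T=np.array(o["tcp_pos"])
f=6; big=cv2.resize(im,None,fx=f,fy=f,interpolation=cv2.INTER_CUBIC)
big=np.clip(big.astype(float)*1.8,0,255).astype(np.uint8)
c=T+Rm[:,0]*dx/1000+Rm[:,1]*dy/1000; th=th0+np.arctan2(Rm[1,0],Rm[0,0]); draw(big,m,(c[0],c[1],th),f,z0=c[2]-h/1000)
cv2.imwrite("pics/"+name,big[190*f:290*f,257*f:387*f])
E
python3 held.py h1.png -1.9 0 41 0
```

```text
t 34.5 tcp [523.8 -21.  190.3] x [ 0.998  0.061 -0.001] y [ 0.061 -0.998  0.   ] F [-0.4  1.1 -1.9] op 19.9 j [-0.13  0.34  1.75 -0.    1.06  1.38]
```

View pics/h1.png

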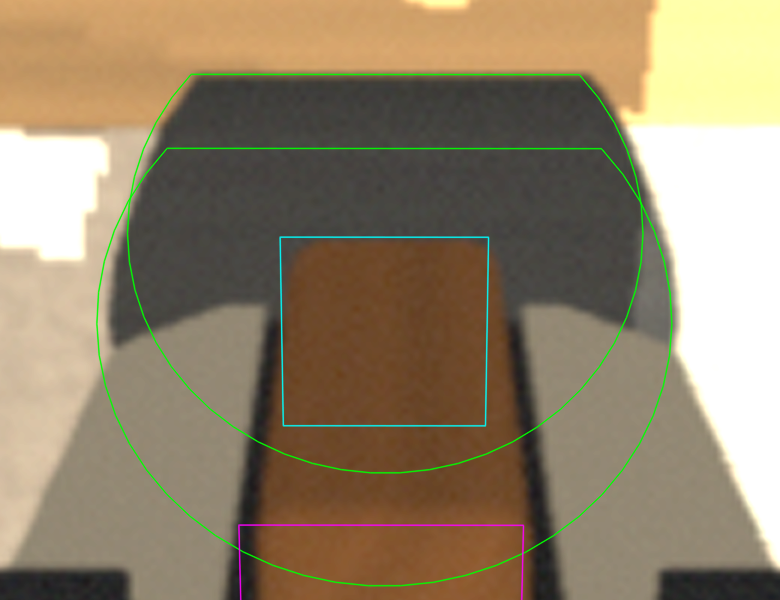

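```bash
python3 - <<'E'
from h import *
o=r.observe(); m=r.camera_model("wrist"); im=r.capture("wrist"); Rm=q2R(o["tcp_rot"]); T=np.array(o["tcp_pos"])
f=6; big=cv2.resize(im,None,fx=f,fy=f,interpolation=cv2.INTER_CUBIC)
big=np.clip(big.astype(float)*1.8,0,255).astype(np.uint8)
for sy in (1,-1):
  for x,c in ((7.5,(0,255,0)),(8.7,(255,0,255))):
    P=np.array([[x,sy*9.9,0],[x,sy*27.4,0],[x,sy*9.9,-30]])/1000
    q=np.round((proj(m,T+P@Rm.T)+.5)*f-.5).astype(int); print(x,sy,q.tolist())
    cv2.line(big,tuple(q[0]),tuple(q[1]),c,1); cv2.line(big,tuple(q[0]),tuple(q[2]),c,1)
cv2.imwrite("pics/h2.png",big[220*f:310*f,257*f:387*f])
E
```

```text
7.5 1 [[2037, 1454], [2236, 1454], [2057, 1617]]
8.7 1 [[2037, 1441], [2236, 1441], [2057, 1603]]
7.5 -1 [[1812, 1454], [1614, 1454], [1789, 1617]]
8.7 -1 [[1812, 1441], [1613, 1441], [1789, 1603]]
```

View pics/h2.png

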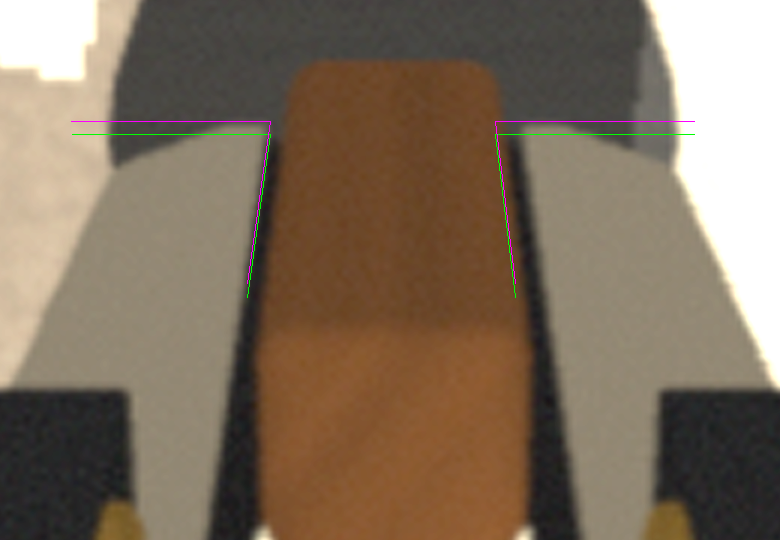

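```bash
python3 -m inch '[[20,1.2,0,0],[20,1.1,0,0],[15.5,1.1,0,0],[0,0,40,0],[0,0,30,0],[0,0,16,0],[0,0,0,0],[0,0,0,0]]'; python3 rail.py r2.png 12 -0.8 41 0
```

```text
t: 35.6
tcp_pos: [0.5804, -0.0204, 0.1058]
tcp_rot: [0.0, 1.0, 0.03, 0.001]
contact_force: [-0.4, -0.1, -1.8]
opening: 0.0198
t 35.6 tcp [580.4 -20.4 105.8] x [0.998 0.06  0.002] y [ 0.06  -0.998  0.   ] F [-0.4 -0.1 -1.8] op 19.8 j [-0.12  0.54  1.67 -0.    0.93  1.4 ]
rail [ 5.73753e+02  5.84550e+01  7.10000e-02 -4.14000e-01]
pocket 0 [[579.4 -21.3]]
pocket 1 [[574.5  48.5]]
pocket 2 [[569.5 118.3]]
peg [579.6 -20.5 105.8] 0.06
```

View pics/r2.png

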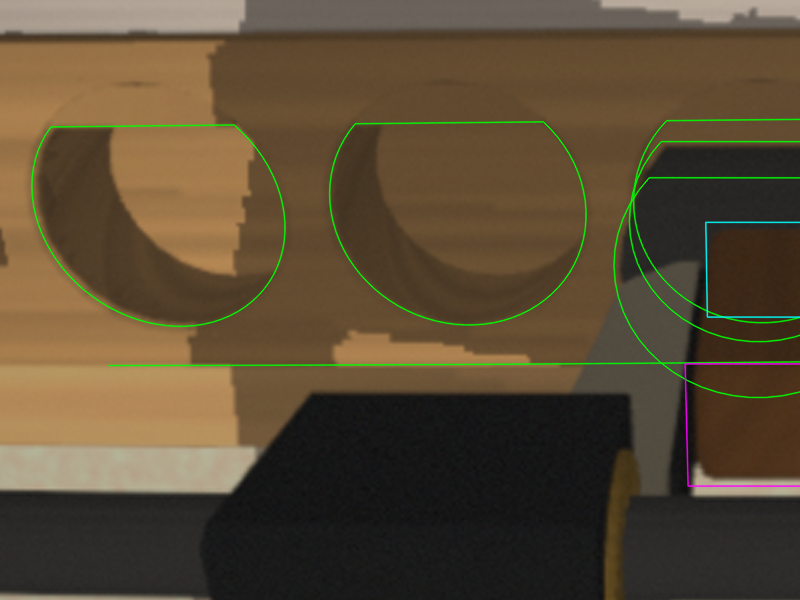

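```bash
cat > held2.py <<'E'
from h import *
import sys
name,dx,dy,h=sys.argv[1],*map(float,sys.argv[2:5]); th0=float(sys.argv[5]); rp=list(map(float,sys.argv[6:9]))
o=st(); m=r.camera_model("wrist"); im=r.capture("wrist"); Rm=q2R(o["tcp_rot"]); T=np.array(o["tcp_pos"])
f=6; big=cv2.resize(im,None,fx=f,fy=f,interpolation=cv2.INTER_CUBIC)
big=np.clip(big.astype(float)*2.5,0,255).astype(np.uint8)
c=T+Rm[:,0]*dx/1000+Rm[:,1]*dy/1000; th=th0+np.arctan2(Rm[1,0],Rm[0,0]); draw(big,m,(c[0],c[1],th),f,z0=c[2]-h/1000)
print("peg",np.round(c*1000,1),round(th,3))
for P in railpts(rp[0]/1000,rp[1]/1000,rp[2]):
    cv2.polylines(big,[np.round((proj(m,P)+.5)*f*16-8).astype(np.int32)],False,(0,0,255),1,cv2.LINE_AA,4)
cv2.imwrite("pics/"+name,big[170*f:270*f,257*f:387*f])
E
python3 held2.py h3.png -2.2 0.9 41 0 573.75 58.45 .071
```

```text
t 35.65 tcp [580.4 -20.4 105.9] x [0.998 0.06  0.002] y [ 0.06  -0.998  0.   ] F [ 0.2 -1.  -1.5] op 19.9 j [-0.12  0.54  1.67 -0.    0.93  1.4 ]
peg [578.3 -21.4 105.9] 0.06
```

View pics/h3.png

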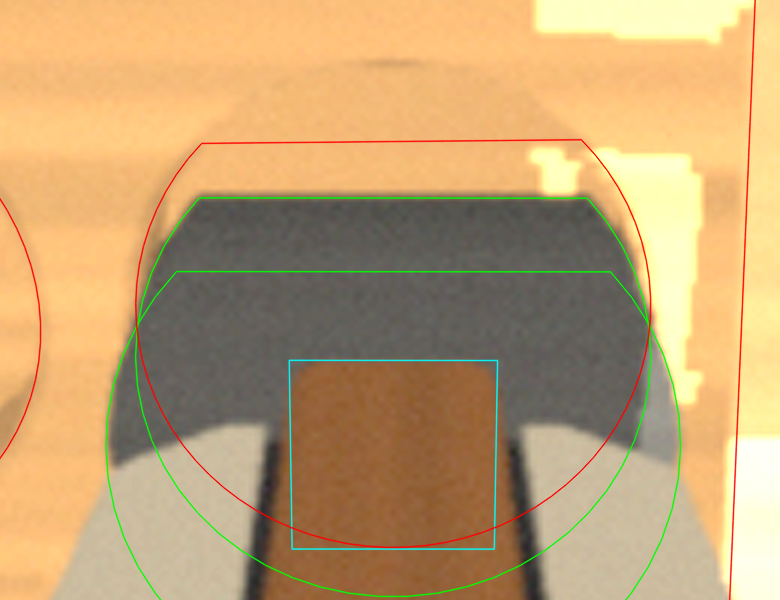

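```bash
python3 -m inch '[[1.1,0,5,-0.006],[0,0,5,0],[0,0,0,0]]'; for i in 1 2 3 4; do python3 -m inch '[[0,0,2,0],[0,0,0,0]]' | grep -E "tcp_pos|force"; done
```

```text
t: 36.08
tcp_pos: [0.5805, -0.0201, 0.0941]
tcp_rot: [-0.0, 0.999, 0.033, -0.0]
contact_force: [1.5, 0.3, -1.7]
opening: 0.0199
tcp_pos: [0.5807, -0.0201, 0.0925]
contact_force: [-0.2, -0.0, -1.1]
tcp_pos: [0.5807, -0.0201, 0.0905]
contact_force: [0.0, -0.4, -0.8]
tcp_pos: [0.5807, -0.0202, 0.0885]
contact_force: [0.3, -1.1, -1.1]
tcp_pos: [0.5807, -0.0201, 0.0865]
contact_force: [0.7, -0.5, -1.6]
```

```bash
for i in 1 2 3 4; do python3 -m inch '[[0,0,4,0],[0,0,0,0]]' | grep -E "tcp_pos|force"; done;  for i in 1 2 3 4; do python3 -m inch '[[0,0,2,0],[0,0,0,0]]' | grep -E "tcp_pos|force"; done
```

```text
tcp_pos: [0.5806, -0.0201, 0.0822]
contact_force: [-0.3, -0.0, -1.7]
tcp_pos: [0.5807, -0.0201, 0.0783]
contact_force: [0.9, 0.7, -1.9]
tcp_pos: [0.5807, -0.0201, 0.0743]
contact_force: [-0.8, -1.1, -0.4]
tcp_pos: [0.5807, -0.0202, 0.0703]
contact_force: [-0.4, 0.8, -1.6]
tcp_pos: [0.5808, -0.0201, 0.0685]
contact_force: [-0.1, 0.5, -1.4]
tcp_pos: [0.5807, -0.0202, 0.0665]
contact_force: [0.0, 0.6, -1.2]
tcp_pos: [0.5807, -0.0201, 0.0645]
contact_force: [0.7, 0.4, -1.3]
tcp_pos: [0.581, -0.0201, 0.0632]
contact_force: [-1.4, -0.1, 6.0]
```

```bash
python3 -m inch '[[0,0,0,0],[0,0,0,0],[0,0,0,0],[0,0,0,0],[0,0,-20,0],[0,0,-40,0],[0,0,-50,0],[0,0,-40,0],[0,0,0,0],[0,0,0,0]]' 45; python3 - <<'E'
from h import *
o=st(); im=r.capture("wrist"); cv2.imwrite("pics/w10.png",im)
E
```

```text
t: 40.33
tcp_pos: [0.5803, -0.0201, 0.2117]
tcp_rot: [-0.0, 0.999, 0.033, -0.001]
contact_force: [0.3, 0.2, -0.1]
opening: 0.0451
t 40.33 tcp [580.3 -20.1 211.7] x [ 0.998  0.066 -0.001] y [ 0.066 -0.998 -0.   ] F [ 0.3  0.2 -0.1] op 45.1 j [-0.11  0.41  1.58 -0.    1.15  1.39]
```

View pics/w10.png

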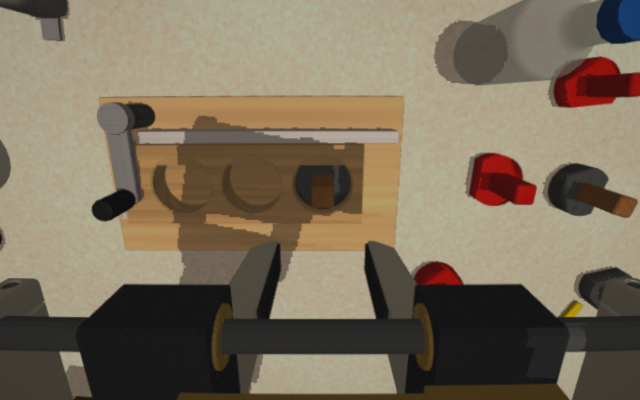

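```bash
python3 -m inch '[[-2.7,48,0,0],[-2.7,48,0,0],[-2.7,48,0,0],[-2.7,48,0,0],[-2.7,48,0,0],[-2.5,48.6,0,0],[0,0,0,0.135],[0,0,0,0.135],[0,0,0,0],[0,0,0,0]]' 45; python3 pegs.py p3.png
```

```text
t: 41.62
tcp_pos: [0.5838, -0.3089, 0.2119]
tcp_rot: [-0.0, 0.995, -0.1, -0.001]
contact_force: [0.1, 0.4, 0.1]
opening: 0.0449
t 41.62 tcp [ 583.8 -308.9  211.9] x [ 0.98  -0.199 -0.001] y [-0.199 -0.98  -0.   ] F [0.1 0.4 0.1] op 44.9 j [-0.56  0.56  1.34 -0.    1.24  1.21]
0.85 [296. 149. 336. 203.] red 0.0 x,y mm [ 583.3 -309.5] th -1.756 cost 0.048
0.78 [ 10. 218.  84. 272.] red 0.0 x,y mm [572.5  13.3] th 0.047 cost 0.228
0.67 [216. 275. 231. 289.] red 0.15 x,y mm [ 512.2 -201.7] th 2.402 cost 0.823
0.63 [398. 236. 427. 287.] red 0.0 x,y mm [ 485.8 -387.9] th -1.277 cost 0.549
```

View pics/p3.png

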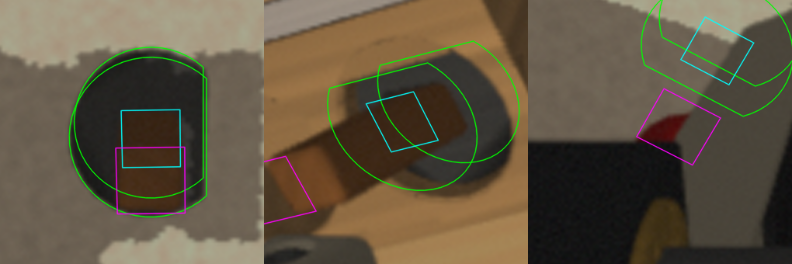

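```bash
python3 -m inch '[[-1.4,0.7,50,-0.01],[0,0,50,0],[0,0,40,0],[0,0,22,0],[0,0,9.5,0],[0,0,0,0],[0,0,0,0]]'; python3 -m inch '[[0,0,0,0],[0,0,0,0],[0,0,0,0],[0,0,0,0],[0,0,0,0]]' 0 35;python3 -m inch '[[0,0,-10,0],[0,0,-30,0],[0,0,-40,0],[0,0,-40,0],[0,0,-30,0],[0,0,0,0],[0,0,0,0]]'; python3 held.py h4.png 0 0 41 -1.571
```

```text
t: 42.6
tcp_pos: [0.5831, -0.31, 0.0426]
tcp_rot: [0.0, 0.995, -0.097, 0.001]
contact_force: [-0.0, -0.3, 0.6]
opening: 0.0448
t: 43.22
tcp_pos: [0.5824, -0.3096, 0.0412]
tcp_rot: [-0.0, 0.995, -0.097, 0.0]
contact_force: [-0.4, 1.7, 1.2]
opening: 0.0195
t: 44.1
tcp_pos: [0.5819, -0.3093, 0.1899]
tcp_rot: [-0.0, 0.995, -0.097, -0.001]
contact_force: [0.4, -0.3, -2.5]
opening: 0.02
t 44.1 tcp [ 581.9 -309.3  189.9] x [ 0.981 -0.193 -0.002] y [-0.193 -0.981 -0.001] F [ 0.4 -0.3 -2.5] op 20.0 j [-0.56  0.58  1.37 -0.    1.19  1.21]
```

View pics/h4.png

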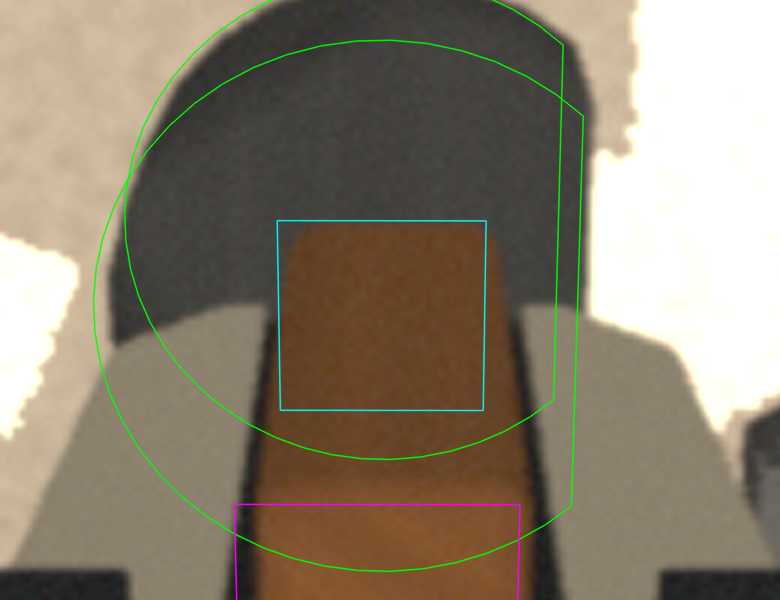

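```bash
python3 -m inch '[[0,0,0,-0.1666],[0,0,0,-0.1666],[0,0,0,-0.1666],[0,0,0,-0.1666],[0,0,0,-0.1666],[0,0,0,-0.1666],[0,0,0,-0.1666],[0,0,0,-0.1666],[0,0,0,-0.1666],[0,0,0,-0.1666],[0,0,0,-0.1666],[0,0,0,0]]'; python3 -m inch '[[40,1.9,0,0],[40,1.9,0,0],[40,1.9,0,0],[40,1.9,0,0],[40,1.9,0,0],[40,1.9,0,0],[40,1.9,0,0],[40,1.9,0,0],[37.8,1.6,0,0],[0,0,0,0],[0,0,40,0],[0,0,30,0],[0,0,14,0],[0,0,0,0],[0,0,0,0]]'; python3 - <<'E'
from h import *
o=st(); im=r.capture("wrist"); cv2.imwrite("pics/w11.png",im)
E
```

```text
t: 45.65
tcp_pos: [0.5819, -0.3093, 0.1897]
tcp_rot: [-0.001, 0.683, 0.73, -0.0]
contact_force: [0.7, 0.3, -2.3]
opening: 0.0197
t: 47.52
tcp_pos: [0.5756, 0.0483, 0.1083]
tcp_rot: [0.001, 0.683, 0.73, 0.001]
contact_force: [0.8, 1.2, -1.2]
opening: 0.0196
t 47.52 tcp [575.6  48.3 108.3] x [-0.067  0.998 -0.   ] y [0.998 0.067 0.002] F [ 0.8  1.2 -1.2] op 19.6 j [ 0.    0.53  1.67 -0.    0.93 -0.06]
```

View pics/w11.png

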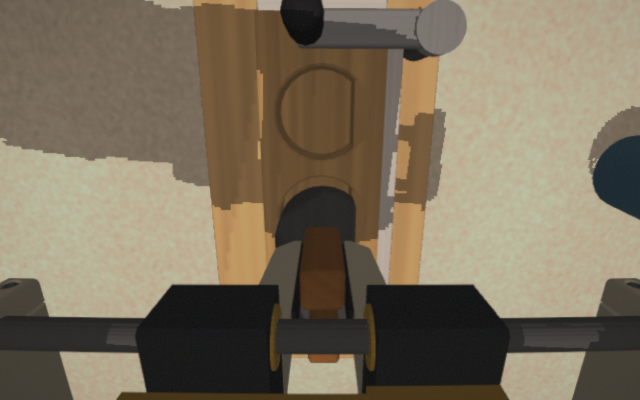

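Fit on pocket 2 (visible) with fixed yaw, and overlay held peg and pocket 1.

```bash
cat > fit2.py <<'E'
from h import *
import sys, h
o=st(); m=r.camera_model("wrist"); im=r.capture("wrist")
def rp(x,y,th,which=(0,1,2)):
    out=[PDl+[0,[-.08,-.01,.06][k]] for k in which]
    if len(sys.argv)>2: out.append(seg((-.04,float(sys.argv[2])),(-.04,float(sys.argv[3])))) 
    return [np.c_[tf(P,x,y,th),np.full(len(P),.052)] for P in out]
h.railpts=rp
for th in (None,.065): print(np.round(fitrail(im,m,(573.5,58.5,.068),tuple(int(c) for c in sys.argv[1]),th),3))
E
python3 fit2.py 2 0.02 0.09; python3 held2.py h5.png 0 0.9 41 -1.571 573.5 58.5 .068
```

```text
t 47.58 tcp [575.6  48.4 108.3] x [-0.067  0.998 -0.   ] y [0.998 0.067 0.002] F [-0.1  0.6 -1. ] op 19.8 j [ 0.    0.53  1.67 -0.    0.93 -0.06]
[ 5.7316e+02  5.9547e+01  6.6000e-02 -5.7000e-01]
[ 5.7311e+02  5.9529e+01  6.5000e-02 -5.7000e-01]
t 47.62 tcp [575.5  48.4 108.2] x [-0.068  0.998 -0.   ] y [0.998 0.068 0.002] F [ 1.   0.2 -2.6] op 19.7 j [ 0.    0.53  1.68 -0.    0.93 -0.06]
peg [576.3  48.5 108.2] 0.067
```

View pics/h5.png

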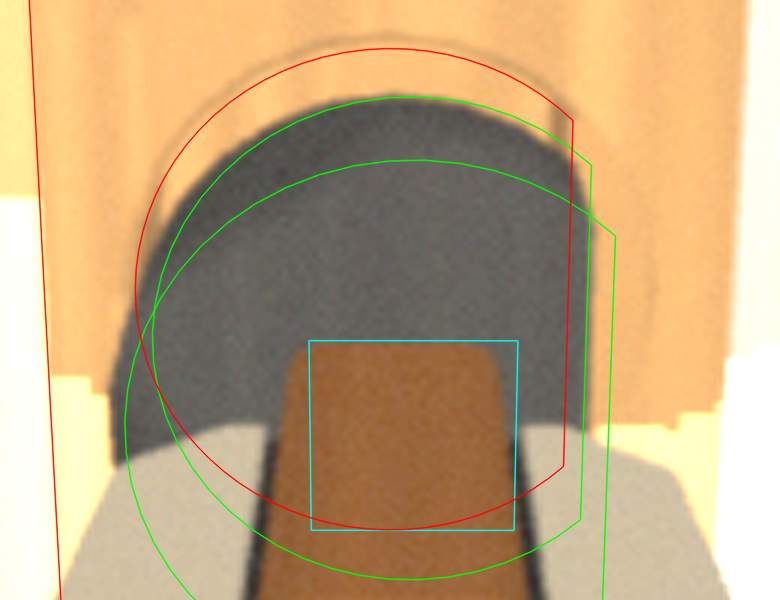

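```bash
python3 - <<'E'
from h import *
for i in range(4):
    o=r.observe(); m=r.camera_model("wrist"); Rm=q2R(o["tcp_rot"]); T=np.array(o["tcp_pos"])
    print(np.round(1000*Rm.T@(m["xyz"]-T),2), np.round(Rm.T@q2R(m["attitude"])[:,2],4), np.round(1000*T,2)); r.capture("wrist")
E
python3 held2.py h6.png 0 0 41 -1.571 573.1 59.5 .066
```

```text
[  80.3    -1.03 -165.7 ] [ 0.2907 -0.     -0.9568] [575.35  48.47 108.1 ]
[  80.28   -1.03 -165.71] [ 2.907e-01 -1.000e-04 -9.568e-01] [575.22  48.53 107.92]
[  80.28   -1.03 -165.7 ] [ 0.2907 -0.     -0.9568] [575.12  48.56 107.76]
[  80.28   -1.06 -165.71] [ 2.907e-01 -1.000e-04 -9.568e-01] [575.06  48.57 107.59]
t 47.88 tcp [575.   48.6 107.5] x [-0.068  0.998 -0.   ] y [0.998 0.068 0.001] F [ 0.1 -0.1 -1.3] op 19.6 j [ 0.    0.53  1.68 -0.    0.93 -0.06]
peg [575.   48.6 107.5] 0.068
```

View pics/h6.png

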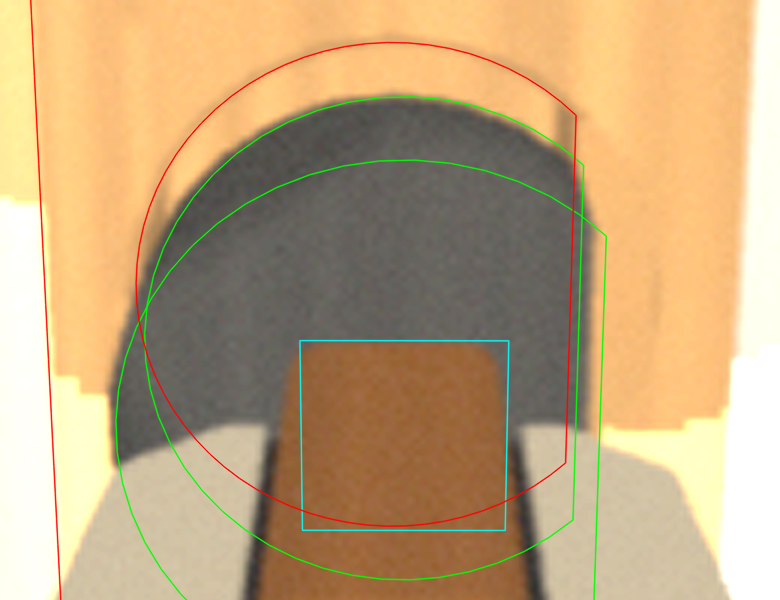

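```bash
python3 -m inch '[[1,-0.8,5,0],[0,0,5,0],[0,0,0,0],[0,0,0,0]]'; for i in 1 2 3 4 5; do python3 -m inch '[[0,0,2,0],[0,0,0,0]]' | grep -E "tcp_pos|force"; done
```

```text
t: 48.42
tcp_pos: [0.574, 0.0495, 0.0971]
tcp_rot: [-0.0, 0.683, 0.731, -0.0]
contact_force: [0.7, -0.2, -1.0]
opening: 0.0198
tcp_pos: [0.5739, 0.0495, 0.095]
contact_force: [0.0, -0.3, -0.6]
tcp_pos: [0.5739, 0.0495, 0.093]
contact_force: [-0.2, -0.5, -1.5]
tcp_pos: [0.5739, 0.0495, 0.091]
contact_force: [-0.3, 0.4, -1.6]
tcp_pos: [0.5739, 0.0495, 0.089]
contact_force: [-0.2, -0.6, -2.3]
tcp_pos: [0.574, 0.0495, 0.087]
contact_force: [0.6, -0.2, -1.8]
```

In (bottom ≈46 < 52 mm). Continue down.

```bash
for i in 1 2 3 4 5; do python3 -m inch '[[0,0,4,0],[0,0,0,0]]' | grep -E "tcp_pos|force"; done;  for i in 1 2 3; do python3 -m inch '[[0,0,2,0],[0,0,0,0]]' | grep -E "tcp_pos|force"; done
```

```text
tcp_pos: [0.5739, 0.0494, 0.0828]
contact_force: [0.3, -0.6, -2.3]
tcp_pos: [0.5739, 0.0494, 0.0788]
contact_force: [0.0, -0.9, -1.4]
tcp_pos: [0.5739, 0.0494, 0.0748]
contact_force: [0.2, -1.0, -1.8]
tcp_pos: [0.5739, 0.0494, 0.0708]
contact_force: [1.5, -0.3, -2.1]
tcp_pos: [0.5739, 0.0494, 0.0669]
contact_force: [1.6, -1.2, -2.4]
tcp_pos: [0.574, 0.0495, 0.065]
contact_force: [1.1, -1.4, -1.8]
tcp_pos: [0.5741, 0.0495, 0.0632]
contact_force: [0.4, 0.6, -0.3]
tcp_pos: [0.5742, 0.0496, 0.0631]
contact_force: [-8.7, 0.1, 23.4]
```

```bash
python3 -m inch '[[0,0,-2,0],[0,0,0,0],[0,0,0,0],[0,0,0,0],[0,0,-20,0],[0,0,-40,0],[0,0,-50,0],[0,0,-40,0],[0,0,0,0],[0,0,0,0]]' 45; python3 - <<'E'
from h import *
o=st(); im=r.capture("wrist"); cv2.imwrite("pics/w12.png",im); im=r.capture("scene"); cv2.imwrite("pics/s12.png",im)
E
```

```text
t: 52.92
tcp_pos: [0.5735, 0.0495, 0.2122]
tcp_rot: [-0.0, 0.683, 0.731, -0.0]
contact_force: [-0.2, 1.0, -0.8]
opening: 0.0448
t 52.92 tcp [573.5  49.5 212.2] x [-0.068  0.998  0.   ] y [ 0.998  0.068 -0.001] F [-0.2  1.  -0.8] op 44.8 j [ 0.01  0.4   1.59  0.    1.15 -0.06]
```

View pics/w12.png

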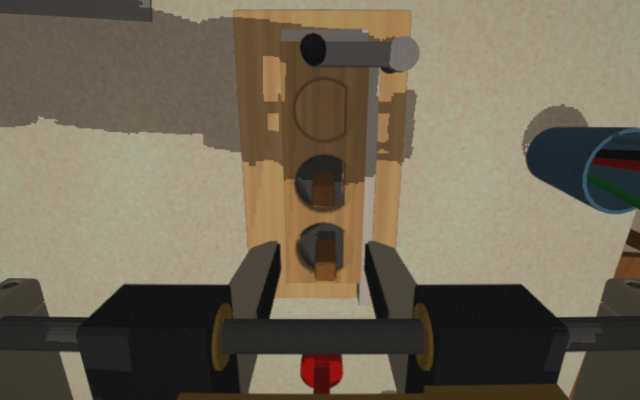

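View pics/s12.png

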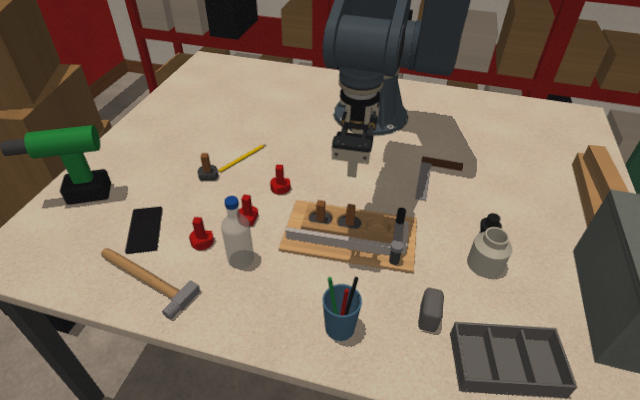

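```bash
python3 -m inch '[[-47,-15.6,0,0],[-47,-15.6,0,0],[-47,-15.6,0,0],[-47,-15.6,0,0],[-47,-15.6,0,0],[-47,-15.6,0,0],[-47,-15.6,0,0],[-47,-15.6,0,0],[-47,-15.6,0,0],[0,0,0,-0.15],[0,0,0,-0.15],[0,0,0,0],[0,0,0,0],[0,0,0,0]]'; python3 pegs.py p4.png
```

```text
t: 54.78
tcp_pos: [0.4627, -0.3819, 0.2129]
tcp_rot: [-0.0, 0.566, 0.824, 0.0]
contact_force: [-0.0, -0.2, 0.0]
opening: 0.045
t 54.77 tcp [ 462.7 -381.9  212.9] x [-0.358  0.934  0.   ] y [ 0.934  0.358 -0.   ] F [-0.  -0.2  0. ] op 45.0 j [-0.77  0.45  1.52 -0.    1.17 -1.13]
0.92 [298. 147. 340. 203.] red 0.0 x,y mm [ 461.8 -382.5] th 0.381 cost 0.04
```

View pics/p4.png

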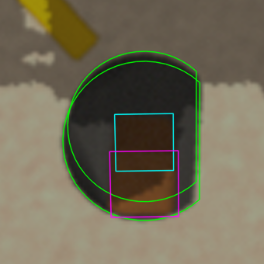

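```bash
python3 -m inch '[[-1.2,-1,50,-0.015],[0,0,50,0],[0,0,40,0],[0,0,22,0],[0,0,10,0],[0,0,0,0],[0,0,0,0]]'; python3 -m inch '[[0,0,0,0],[0,0,0,0],[0,0,0,0],[0,0,0,0],[0,0,0,0]]' 0 35;python3 -m inch '[[0,0,-10,0],[0,0,-30,0],[0,0,-40,0],[0,0,-40,0],[0,0,-30,0],[0,0,0,0],[0,0,0,0]]'; python3 held.py h7.png 0 0 41 -1.571
```

```text
t: 55.75
tcp_pos: [0.4626, -0.384, 0.0422]
tcp_rot: [0.001, 0.56, 0.829, -0.0]
contact_force: [0.2, 0.1, 0.4]
opening: 0.0448
t: 56.38
tcp_pos: [0.4623, -0.3837, 0.0414]
tcp_rot: [0.0, 0.56, 0.829, -0.0]
contact_force: [0.5, -0.0, 3.6]
opening: 0.0202
t: 57.25
tcp_pos: [0.4617, -0.3831, 0.1899]
tcp_rot: [-0.001, 0.56, 0.829, 0.0]
contact_force: [-0.6, -0.4, -2.3]
opening: 0.0195
t 57.25 tcp [ 461.7 -383.1  189.9] x [-0.374  0.928  0.002] y [ 0.928  0.374 -0.001] F [-0.6 -0.4 -2.3] op 19.5 j [-0.77  0.47  1.55 -0.    1.13 -1.15]
```

View pics/h7.png

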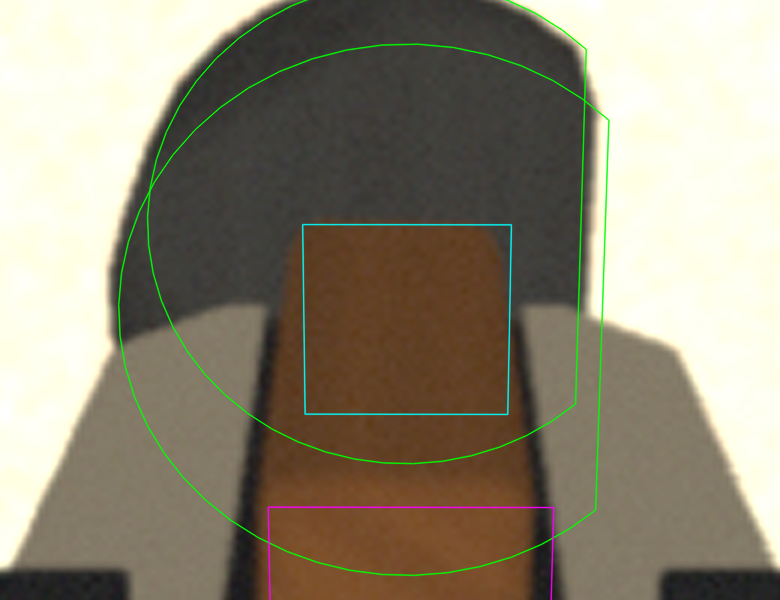

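```bash
python3 -m inch '[[0,0,0,0.1575],[0,0,0,0.1575],[0,0,0,0],[44.9,12.8,0,0],[44.9,12.8,0,0],[44.9,12.9,0,0],[44.9,12.9,0,0],[44.9,12.9,0,0],[44.9,12.9,0,0],[44.9,12.9,0,0],[44.9,12.9,0,0],[44.9,12.9,0,0],[44.9,12.9,0,0],[44.9,12.8,0,0],[0,0,0,0],[0,0,40,0],[0,0,30,0],[0,0,13,0],[0,0,0,0],[0,0,0,0]]'; python3 -m inch '[[0,0,0,0],[0,0,0,0],[0,0,0,0],[0,0,0,0]]'; python3 held2.py h8.png 0 0 41 -1.571 573.1 59.5 .066; cp pics/h8.png pics/h8b.png
```

```text
t: 59.8
tcp_pos: [0.5705, 0.1187, 0.1093]
tcp_rot: [0.001, 0.683, 0.731, 0.001]
contact_force: [0.1, 0.5, -1.0]
opening: 0.0197
t: 60.3
tcp_pos: [0.5699, 0.1189, 0.1082]
tcp_rot: [0.0, 0.683, 0.731, 0.0]
contact_force: [0.4, -0.0, -1.2]
opening: 0.0202
t 60.3 tcp [569.9 118.9 108.2] x [-0.068  0.998 -0.   ] y [0.998 0.068 0.   ] F [ 0.4 -0.  -1.2] op 20.2 j [ 0.13  0.54  1.66 -0.    0.94  0.06]
peg [569.9 118.9 108.2] 0.068
```

View pics/h8.png

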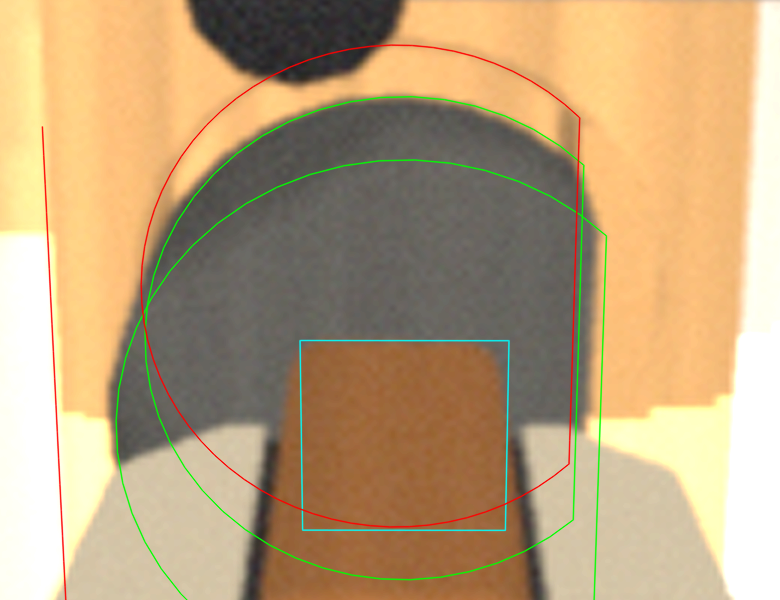

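```bash
python3 -m inch '[[0.6,-0.7,5,0],[0,0,5,0],[0,0,0,0],[0,0,0,0]]'; for i in 1 2 3 4 5 6; do python3 -m inch '[[0,0,2,0],[0,0,0,0]]' | grep -E "tcp_pos|force"; done
```

```text
t: 60.85
tcp_pos: [0.5691, 0.1194, 0.0981]
tcp_rot: [-0.0, 0.683, 0.731, -0.0]
contact_force: [1.1, -0.5, -2.7]
opening: 0.0199
tcp_pos: [0.5691, 0.1194, 0.0961]
contact_force: [0.7, -0.3, -1.1]
tcp_pos: [0.569, 0.1194, 0.094]
contact_force: [0.7, 0.7, -1.9]
tcp_pos: [0.5691, 0.1194, 0.092]
contact_force: [0.3, -1.0, -2.2]
tcp_pos: [0.5691, 0.1193, 0.09]
contact_force: [-0.0, 0.5, -1.7]
tcp_pos: [0.5691, 0.1193, 0.088]
contact_force: [0.2, -0.1, -2.1]
tcp_pos: [0.5691, 0.1193, 0.086]
contact_force: [0.3, -0.5, -1.3]
```

```bash
for i in 1 2 3 4 5; do python3 -m inch '[[0,0,4,0],[0,0,0,0]]' | grep -E "tcp_pos|force"; done;  for i in 1 2; do python3 -m inch '[[0,0,2,0],[0,0,0,0]]' | grep -E "tcp_pos|force"; done
```

```text
tcp_pos: [0.5691, 0.1193, 0.0818]
contact_force: [1.5, -0.6, -2.9]
tcp_pos: [0.5691, 0.1193, 0.0778]
contact_force: [1.9, -1.0, -2.5]
tcp_pos: [0.5691, 0.1193, 0.0738]
contact_force: [2.3, -1.4, -2.5]
tcp_pos: [0.5691, 0.1193, 0.0698]
contact_force: [2.0, -2.5, -3.4]
tcp_pos: [0.569, 0.1193, 0.0658]
contact_force: [2.0, -0.4, -3.9]
tcp_pos: [0.5691, 0.1194, 0.064]
contact_force: [1.5, -2.0, -3.7]
tcp_pos: [0.5693, 0.1193, 0.0633]
contact_force: [-3.0, -3.6, 12.9]
```

```bash
python3 -m inch '[[0,0,-1,0],[0,0,0,0],[0,0,0,0],[0,0,0,0],[0,0,-20,0],[0,0,-40,0],[0,0,-50,0],[0,0,-40,0],[0,0,0,0],[0,0,0,0]]' 45; python3 - <<'E'
from h import *
o=st(); im=r.capture("wrist"); cv2.imwrite("pics/w13.png",im); m=r.camera_model("wrist")
for n,z in (("stopper",0),("jar_mouth",.1),("jar",0)):
    for c in ("wrist","top"):
        mm=r.camera_model(c); r.capture(c)
        for d in r.pinpoint(c,n)[:2]: print(c,n,round(d["p"],2),np.round(d["location"]),np.round(1000*at(mm,d["location"],z),1))
E
```

```text
t: 65.35
tcp_pos: [0.5687, 0.1193, 0.2122]
tcp_rot: [-0.0, 0.683, 0.731, -0.0]
contact_force: [-0.1, 0.0, -0.2]
opening: 0.045
t 65.35 tcp [568.7 119.3 212.2] x [-0.068  0.998 -0.   ] y [ 0.998  0.068 -0.001] F [-0.1  0.  -0.2] op 45.0 j [ 0.13  0.41  1.58 -0.    1.15  0.06]
top stopper 0.63 [187. 246.] [475.8 385.4   0. ]
top stopper 0.51 [305. 212.] [582.3  49.4   0. ]
top jar_mouth 0.9 [182. 215.] [559.2 375.7 100. ]
top jar 0.26 [302. 212.] [580.4  56.    0. ]
```

View pics/w13.png

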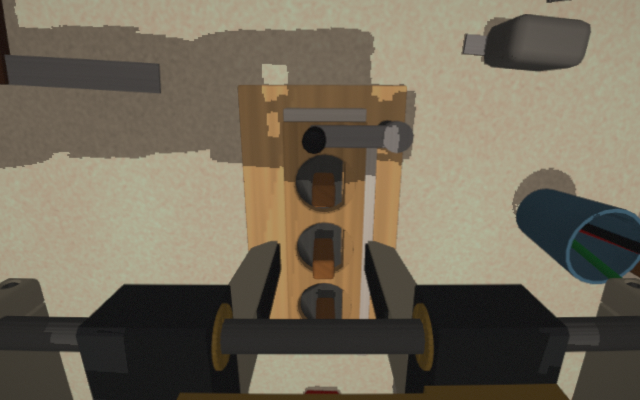

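```bash
python3 -m inch '[[43,-13.7,0,0],[43,-13.7,0,0],[43,-13.7,0,0],[43,-13.7,0,0],[43,-13.7,0,0],[42,-13.5,0,0],[0,0,0,-0.167],[0,0,0,-0.167],[0,0,0,-0.167],[0,0,0,-0.167],[0,0,0,-0.167],[0,0,0,-0.167],[0,0,0,-0.167],[0,0,0,-0.167],[0,0,0,-0.167],[0,0,0,0],[0,0,0,0],[0,0,0,0]]' 93;  python3 - <<'E'
from h import *
o=st(); im=r.capture("wrist"); cv2.imwrite("pics/w14.png",im); m=r.camera_model("wrist")
for n,z in (("stopper",0),("jar_mouth",.1),("jar",0)):
    for c in ("wrist",):
        for d in r.pinpoint(c,n)[:2]: print(c,n,round(d["p"],2),np.round(d["location"]),np.round(1000*at(m,d["location"],z),1))
        if n!="jar_mouth":
          for d in r.silhouettes(c,n)[:2]: print(n,round(d["p"],2),d["box"])
E
```

```text
t: 68.25
tcp_pos: [0.4698, 0.3702, 0.2131]
tcp_rot: [-0.0, 0.001, 1.0, 0.0]
contact_force: [-0.2, -0.0, -0.5]
opening: 0.093
t 68.25 tcp [469.8 370.2 213.1] x [-1.     0.002  0.   ] y [0.002 1.    0.   ] F [-0.2 -0.  -0.5] op 93.0 j [ 0.59  0.44  1.53  0.    1.17 -0.98]
wrist stopper 0.66 [336. 180.] [477.3 385.3   0. ]
stopper 0.83 [313.7, 164.2, 361.3, 210.5]
stopper 0.4 [96.3, 260.3, 145.2, 308.1]
wrist jar_mouth 0.8 [330. 304.] [573.6 377.2 100. ]
wrist jar 0.88 [329. 260.] [577.7 377.4   0. ]
jar 0.56 [291.6, 223.4, 372.6, 319.6]
```

View pics/w14.png

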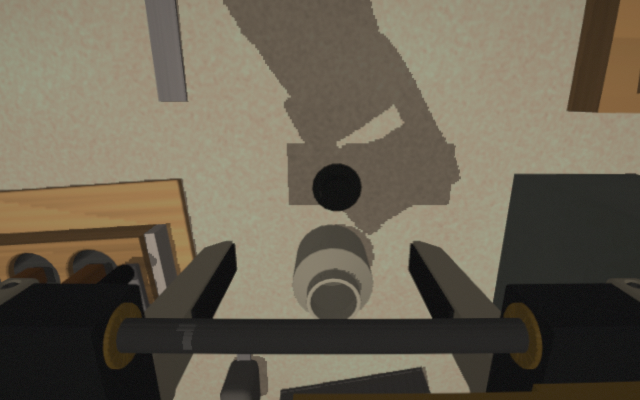

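```bash
cat > circ.py <<'E'
from h import *
from scipy.optimize import least_squares
def ring(m,c,rad,z,n=72):
    t=np.linspace(0,2*np.pi,n); return np.c_[c[0]+rad*np.cos(t),c[1]+rad*np.sin(t),np.full(n,z)]
def grad(im):
    g=np.log(cv2.GaussianBlur(cv2.cvtColor(im,cv2.COLOR_BGR2GRAY).astype(np.float32),(0,0),.8)+10)
    return np.minimum(np.hypot(cv2.Sobel(g,cv2.CV_32F,1,0),cv2.Sobel(g,cv2.CV_32F,0,1)),1.5)
def fitring(im,m,c0,rings,sel=None):
    G=grad(im)
    def cost(v,s):
        q=np.vstack([proj(m,ring(m,v/1000,rad,z)[sel if sel is not None else slice(None)]) for rad,z in rings]).astype(np.float32)
        return -cv2.remap(cv2.GaussianBlur(G,(0,0),s) if s else G,q[:,:1],q[:,1:],cv2.INTER_LINEAR).mean()
    v=np.array(c0,float)
    for s in (4,2,1): 
        v=minimize(cost,v,args=(s,),method="Nelder-Mead",options=dict(initial_simplex=v+np.array([[0,0],[4,0],[0,4]]),xatol=.03)).x
    return v
def show(im,m,v,rings,name,f=5,size=(130,120)):
    big=cv2.resize(im,None,fx=f,fy=f,interpolation=cv2.INTER_CUBIC); big=np.clip(big*1.6,0,255).astype(np.uint8)
    for rad,z in rings: cv2.polylines(big,[np.round((proj(m,ring(m,v/1000,rad,z))+.5)*f*16-8).astype(np.int32)],True,(0,0,255),1,cv2.LINE_AA,4)
    c=proj(m,[[v[0]/1000,v[1]/1000,rings[0][1]]])[0]*f; l,t=max(0,int(c[0]-size[0]*f/2)),max(0,int(c[1]-size[1]*f/2))
    cv2.imwrite("pics/"+name,big[t:t+size[1]*f,l:l+size[0]*f])
E
python3 - <<'E'
from circ import *
st(); m=r.camera_model("wrist"); im=r.capture("wrist")
v=fitring(im,m,at(m,(337,187),.04)[:2]*1000,[(.026,.04)]); print("stopper",v)
show(im,m,v,[(.026,.04),(.015,.065),(.015,.04)],"c1.png")
w=fitring(im,m,at(m,(334,301),.1)[:2]*1000,[(.026,.1)]); print("jar",w)
show(im,m,w,[(.026,.1),(.022,.1)],"c2.png")
E
```

```text
t 68.55 tcp [469.8 370.2 213.1] x [-1.  0.  0.] y [0. 1. 0.] F [-0.   0.5  0.5] op 92.8 j [ 0.59  0.44  1.53  0.    1.17 -0.98]
stopper [475.40120233 384.02037911]
jar [572.52583153 383.89087544]
```

View pics/c1.png

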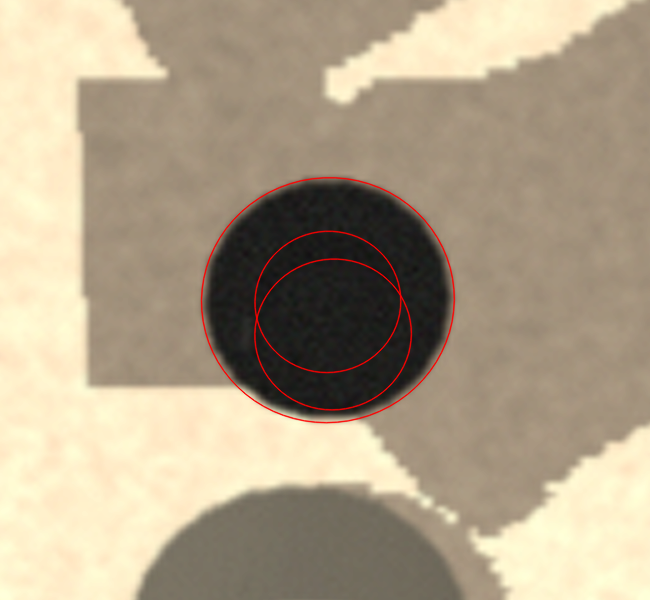

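View pics/c2.png

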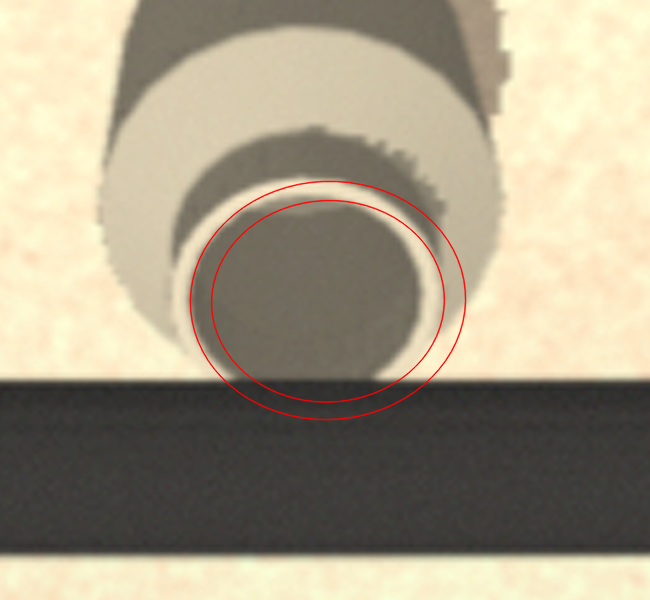

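```bash
python3 -m inch '[[-40,3,0,0],[-40,3,0,0],[-20,2,0,0],[0,0,0,0],[0,0,0,0],[0,0,0,0],[0,0,0,0]]';  python3 - <<'E'
from circ import *
st(); m=r.camera_model("wrist"); im=r.capture("wrist"); cv2.imwrite("pics/w15.png",im)
w=fitring(im,m,(572,378),[(.026,.1)]); print("jar",w)
w=fitring(im,m,(572,378),[(.026,.1),(.022,.1)]); print("jar",w)
show(im,m,w,[(.026,.1),(.022,.1)],"c3.png")
E
```

```text
t: 69.47
tcp_pos: [0.5694, 0.3784, 0.2135]
tcp_rot: [0.0, -0.0, 1.0, 0.0]
contact_force: [0.2, 0.1, -0.5]
opening: 0.0928
t 69.47 tcp [569.4 378.4 213.5] x [-1.    -0.001 -0.   ] y [-0.001  1.     0.   ] F [ 0.2  0.1 -0.5] op 92.8 j [ 0.52  0.6   1.27  0.    1.27 -1.05]
jar [569.87715805 369.84856313]
jar [572.42326942 379.62394053]
```

View pics/c3.png

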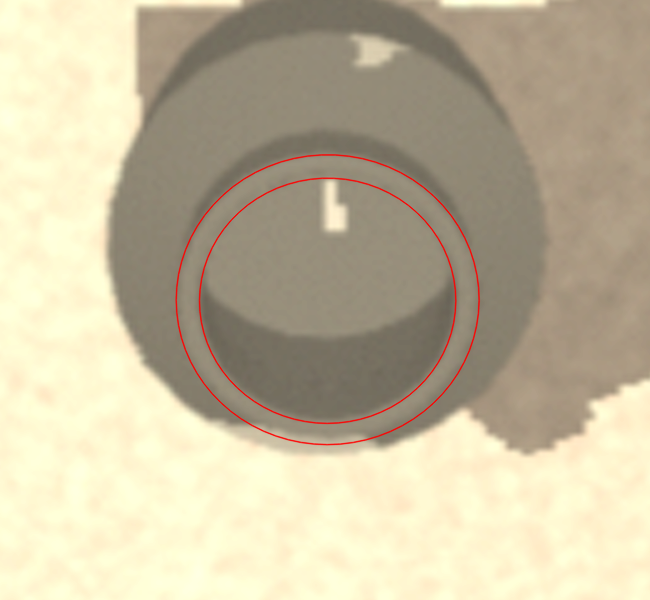

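```bash
python3 -m inch '[[40,2.8,0,0],[40,2.8,0,0],[14,0,0,0],[0,0,50,0],[0,0,50,0],[0,0,40,0],[0,0,20,0],[0,0,9,0],[0,0,0,0],[0,0,0,0],[0,0,0,0]]' 60;  python3 -m inch '[[0,0,0,0],[0,0,0,0],[0,0,0,0],[0,0,0,0],[0,0,0,0],[0,0,0,0]]' 0 30
```

```text
t: 70.9
tcp_pos: [0.4763, 0.3841, 0.0451]
tcp_rot: [0.001, -0.0, 1.0, 0.0]
contact_force: [-0.7, -0.8, 0.3]
opening: 0.0602
t: 71.65
tcp_pos: [0.4758, 0.3838, 0.0441]
tcp_rot: [0.0, -0.0, 1.0, -0.0]
contact_force: [0.7, 0.5, -0.3]
opening: 0.0297
```

```bash
python3 -m inch '[[0,0,-20,0],[0,0,-40,0],[0,0,-40,0],[0,0,-21,0],[0,0,0,0],[-25,-1.1,0,0],[-25,-1.1,0,0],[-25,-1.1,0,0],[-22,-1,0,0],[0,0,0,0],[0,0,0,0],[0,0,0,0],[0,0,0,0]]'; python3 - <<'E'
from circ import *
st(); m=r.camera_model("wrist"); im=r.capture("wrist"); cv2.imwrite("pics/w16.png",im); im=r.capture("scene"); zoom(im,(400,170,600,320),4,"s16.png")
E
```

```text
t: 73.28
tcp_pos: [0.5724, 0.3797, 0.1653]
tcp_rot: [0.0, -0.0, 1.0, 0.0]
contact_force: [-1.0, -0.4, -0.6]
opening: 0.0294
t 73.28 tcp [572.4 379.7 165.3] x [-1.    -0.001 -0.   ] y [-0.001  1.     0.   ] F [-1.  -0.4 -0.6] op 29.4 j [ 0.52  0.65  1.31 -0.    1.18 -1.05]
```

View pics/w16.png

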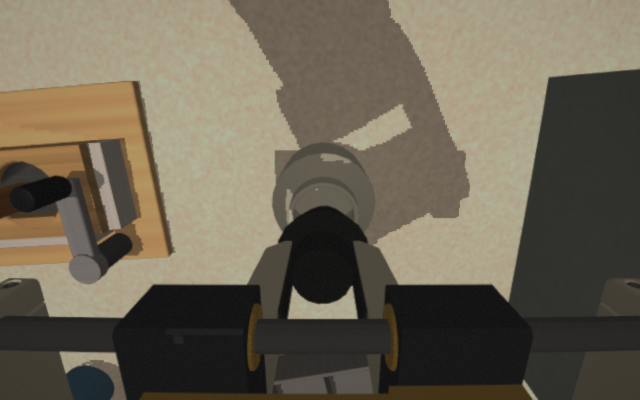

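View pics/s16.png

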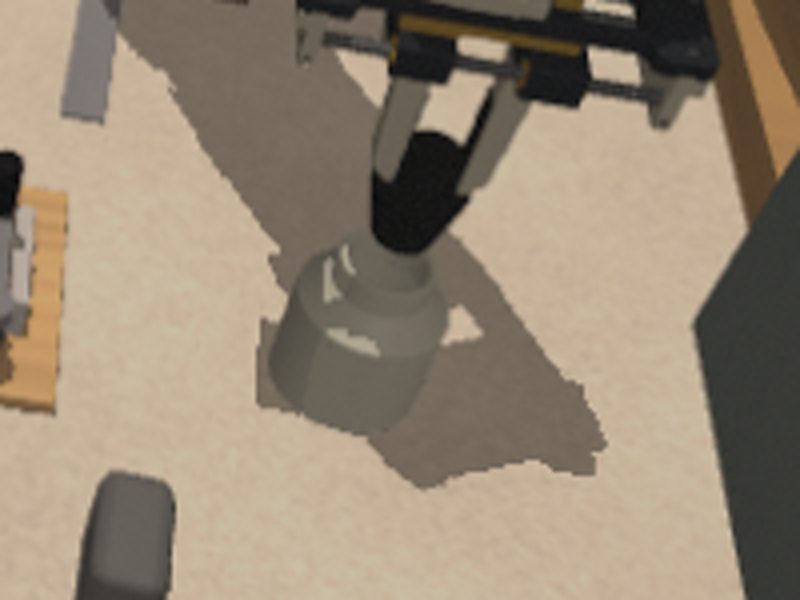

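Aligned; lower it (bottom radius 16 in a 22 mm neck leaves 6 mm).

```bash
python3 -m inch '[[0,0,12,0],[0,0,12,0],[0,0,8,0],[0,0,0,0]]'| grep -E "tcp_pos|force"; for i in 1 2 3 4; do python3 -m inch '[[0,0,3,0],[0,0,0,0]]' | grep -E "tcp_pos|force"; done
```

```text
tcp_pos: [0.5725, 0.3793, 0.1321]
contact_force: [0.4, 0.3, 0.4]
tcp_pos: [0.5729, 0.3796, 0.1302]
contact_force: [0.2, 0.9, -1.6]
tcp_pos: [0.5727, 0.3795, 0.1269]
contact_force: [0.7, -0.0, -0.4]
tcp_pos: [0.5727, 0.3795, 0.1238]
contact_force: [-0.3, -0.1, -0.4]
tcp_pos: [0.5727, 0.3795, 0.1208]
contact_force: [0.2, -0.4, -0.9]
```

```bash
for i in 1 2 3 4 ; do python3 -m inch '[[0,0,1.5,0],[0,0,0,0]]' | grep -E "tcp_pos|force"; done
```

```text
tcp_pos: [0.5728, 0.3796, 0.1196]
contact_force: [0.0, 0.7, -0.5]
tcp_pos: [0.5728, 0.3797, 0.1182]
contact_force: [-1.3, 0.6, 1.7]
tcp_pos: [0.5727, 0.3799, 0.117]
contact_force: [-4.2, 2.0, 4.3]
tcp_pos: [0.5727, 0.38, 0.1162]
contact_force: [-5.8, 1.3, 10.1]
```

```bash
python3 -m inch '[[0,0,-1,0],[0,0,0,0],[0,0,0,0],[0,0,0,0],[0,0,0,0],[0,0,-20,0],[0,0,-40,0],[0,0,-35,0],[0,0,0,0],[0,0,0,0],[0,0,0,0]]' 60;  python3 - <<'E'
from circ import *
st(); m=r.camera_model("wrist"); im=r.capture("wrist"); 
w=np.array([572.4,379.6]); show(im,m,w,[(.026,.1),(.026,.114),(.015,.139),(.015,.114)],"c4.png",4,(150,140)); im=r.capture("scene"); zoom(im,(400,170,600,320),4,"s17.png")
E
```

```text
t: 77.25
tcp_pos: [0.5725, 0.3793, 0.2102]
tcp_rot: [-0.001, -0.0, 1.0, -0.0]
contact_force: [0.1, 0.1, 0.2]
opening: 0.0602
t 77.25 tcp [572.5 379.3 210.2] x [-1.    -0.     0.001] y [-0.     1.    -0.001] F [0.1 0.1 0.2] op 60.2 j [ 0.52  0.61  1.26 -0.    1.27 -1.05]
```

View pics/c4.png

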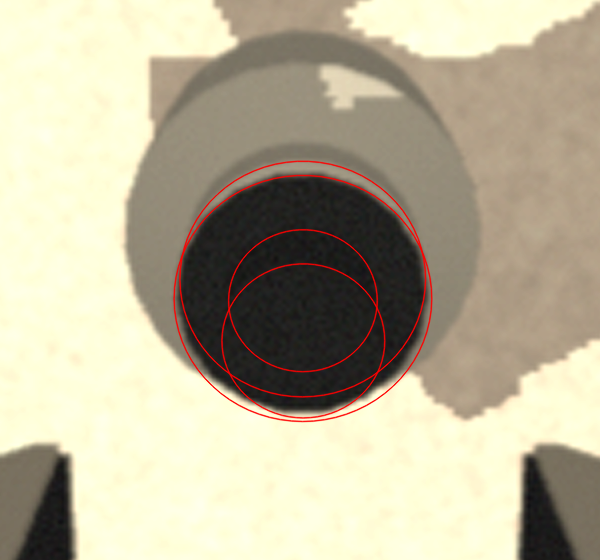

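View pics/s17.png

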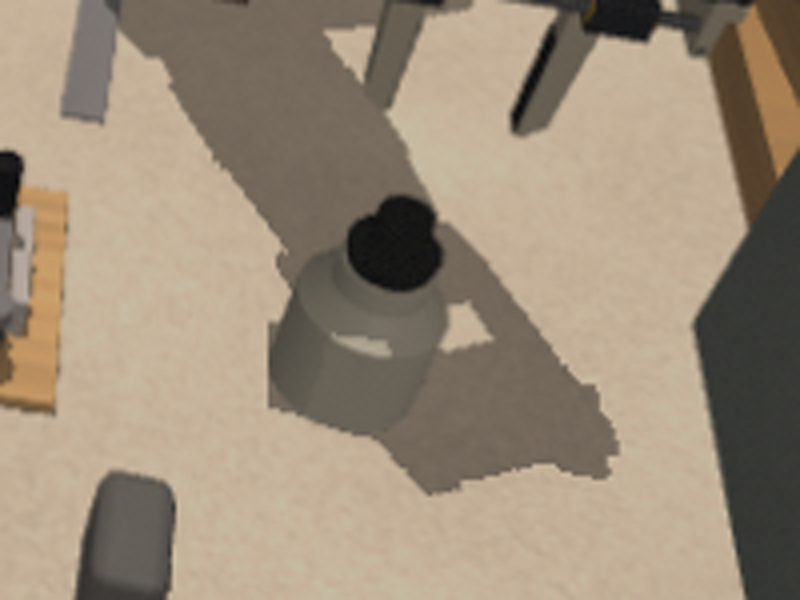

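```bash
python3 -m inch '[[0,0,20,0],[0,0,20,0],[0,0,15,0],[0,0,8,0],[0,0,0,0],[0,0,0,0],[0,0,0,0],[0,0,0,0]]' 0 |grep -E "tcp_pos|force|open"; for i in 1 2 3 4 5; do python3 -m inch '[[0,0,2,0],[0,0,0,0]]' | grep -E "tcp_pos|force"; done
```

```text
tcp_pos: [0.573, 0.3796, 0.1485]
contact_force: [0.3, -0.9, -0.8]
opening: 0.0003
tcp_pos: [0.5728, 0.3795, 0.1459]
contact_force: [-0.3, -0.3, -0.9]
tcp_pos: [0.5727, 0.3795, 0.1439]
contact_force: [0.3, 0.6, 0.1]
tcp_pos: [0.5728, 0.3795, 0.1419]
contact_force: [-0.3, -0.0, -0.5]
tcp_pos: [0.5728, 0.3795, 0.1399]
contact_force: [-0.5, -0.3, -0.4]
tcp_pos: [0.5728, 0.3795, 0.138]
contact_force: [-0.3, -0.2, -0.4]
```

```bash
for i in 1 2 3; do python3 -m inch '[[0,0,1,0],[0,0,0,0]]' | grep -E "tcp_pos|force"; done
```

```text
tcp_pos: [0.573, 0.3797, 0.1378]
contact_force: [-1.3, -0.5, 4.5]
tcp_pos: [0.5731, 0.3799, 0.1376]
contact_force: [-2.6, -1.0, 10.5]
tcp_pos: [0.5733, 0.3801, 0.1374]
contact_force: [-5.0, -0.6, 15.7]
```

```bash
python3 -m inch '[[0,0,-10,0],[0,0,-40,0],[0,0,-40,0],[20,-40,0,0],[20,-40,0,0],[20,-45,0,0],[20,-45,0,0],[20,-45,0,0],[0,-45,0,0],[0,-45,0,0],[0,-45,0,0],[0,0,0,0],[0,0,0,0],[0,0,0,0]]' 60 |grep -E "tcp_pos|force"; python3 - <<'E'
from circ import *
st(); im=r.capture("wrist"); cv2.imwrite("pics/w18.png",im); im=r.capture("scene"); cv2.imwrite("pics/s18.png",im); zoom(im,(270,170,430,280),5,"s18z.png"); zoom(im,(460,200,520,290),6,"s18j.png")
im=r.capture("top"); zoom(im,(160,150,420,280),3,"t18.png")
E
```

```text
tcp_pos: [0.4729, 0.0304, 0.2251]
contact_force: [0.3, -0.2, 0.0]
t 82.1 tcp [472.9  30.4 225.1] x [-1.    -0.001  0.   ] y [-0.001  1.     0.   ] F [ 0.3 -0.2  0. ] op 60.1 j [-0.03  0.2   1.83  0.    1.1  -1.61]
```

View pics/w18.png

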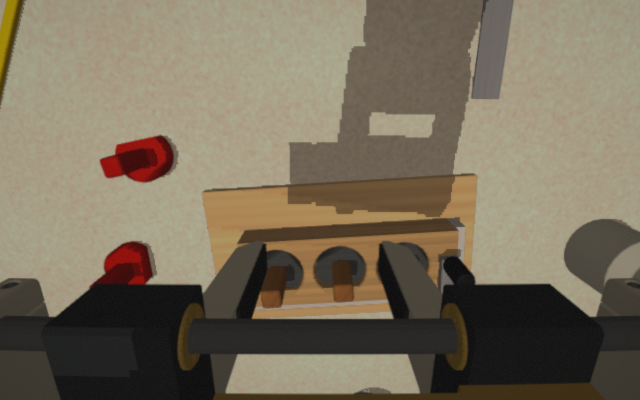

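View pics/s18.png

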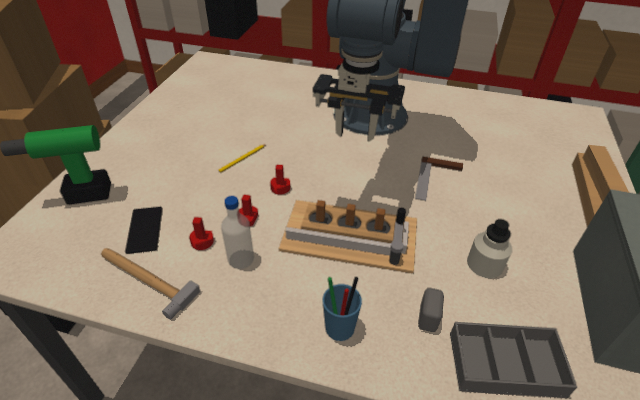

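View pics/s18z.png

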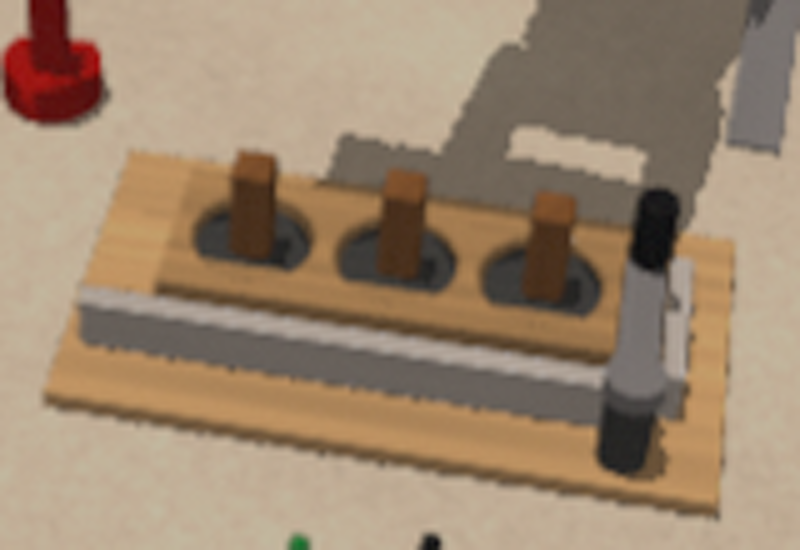

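View pics/s18j.png

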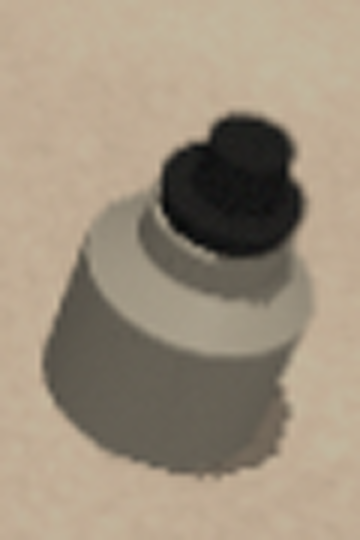

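View pics/t18.png

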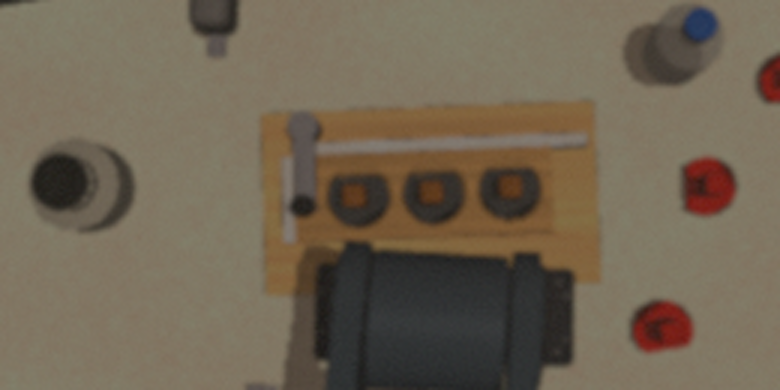

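```bash
python3 -m inch '[[-28,14,0,-0.064],[0,0,50,0],[0,0,50,0],[0,0,50,0],[0,0,44,0],[0,0,0,0],[-5,0,0,0],[-5,0,0,0],[-5,0,0,0],[0,0,0,0],[0,0,0,0]]' 93 |grep -E "tcp|force|open"; for i in 1 2 3 4 5 6 7 8; do python3 -m inch '[[-1,0,0,0],[0,0,0,0]]' | grep -E "tcp_pos|force"; done
```

```text
tcp_pos: [0.5158, 0.0445, 0.0313]
tcp_rot: [0.0, -0.032, 0.999, -0.0]
contact_force: [-0.9, 1.0, 0.3]
opening: 0.0929
tcp_pos: [0.5169, 0.0445, 0.0311]
contact_force: [0.4, -0.8, -0.0]
tcp_pos: [0.518, 0.0446, 0.0311]
contact_force: [0.2, 1.0, 0.0]
tcp_pos: [0.5189, 0.0447, 0.0311]
contact_force: [-0.2, -0.1, 0.4]
tcp_pos: [0.5199, 0.0447, 0.0311]
contact_force: [0.1, 0.4, -0.5]
tcp_pos: [0.5209, 0.0448, 0.0311]
contact_force: [-0.8, 0.4, 0.2]
tcp_pos: [0.522, 0.0449, 0.0311]
contact_force: [-0.1, -0.1, 1.2]
tcp_pos: [0.5229, 0.0449, 0.0311]
contact_force: [-0.6, -0.3, -0.3]
tcp_pos: [0.524, 0.045, 0.0312]
contact_force: [-0.4, -0.2, 0.8]
```

```bash
for i in 1 2 3 4; do python3 -m inch '[[-1,0,0,0],[0,0,0,0]]' | grep -E "tcp_pos|force"; done
```

```text
tcp_pos: [0.5249, 0.0451, 0.0311]
contact_force: [0.1, 0.1, 0.3]
tcp_pos: [0.5258, 0.0451, 0.0311]
contact_force: [0.6, 1.2, 0.0]
tcp_pos: [0.5259, 0.0451, 0.0311]
contact_force: [-5.0, 0.2, 4.8]
tcp_pos: [0.5258, 0.0451, 0.0309]
contact_force: [-10.7, -2.2, 9.4]
```

```bash
python3 -m inch '[[20,0,0,0],[0,0,-50,0],[0,0,-60,0],[-17,-39,0,0],[-17,-39,0,0],[-17,-39,0,0],[-17,-38,0,0],[0,0,0,0],[0,0,0,0],[0,0,50,0],[0,0,60,0],[0,0,0,0],[0,5,0,0],[0,5,0,0],[0,5,0,0],[0,0,0,0],[0,0,0,0]]' 0 |grep -E "tcp|force|open"; for i in 1 2 3 4 5 6; do python3 -m inch '[[0,1.5,0,0],[0,0,0,0]]' | grep -E "tcp_pos|force"; done
```

```text
tcp_pos: [0.5849, -0.0914, 0.0314]
tcp_rot: [0.0, -0.032, 0.999, -0.0]
contact_force: [0.4, 0.4, -0.1]
opening: 0.0004
tcp_pos: [0.5846, -0.0899, 0.0311]
contact_force: [-0.6, 0.3, 0.9]
tcp_pos: [0.5845, -0.0883, 0.0311]
contact_force: [0.1, 0.0, -0.8]
tcp_pos: [0.5844, -0.0868, 0.0311]
contact_force: [-0.2, -0.0, -0.5]
tcp_pos: [0.5844, -0.0853, 0.0311]
contact_force: [0.4, -0.2, -0.2]
tcp_pos: [0.5842, -0.0838, 0.0311]
contact_force: [0.9, -1.0, 0.4]
tcp_pos: [0.5841, -0.0823, 0.0311]
contact_force: [-0.5, 0.4, 0.5]
```

```bash
for i in 1 2 3 4; do python3 -m inch '[[0,1.5,0,0],[0,0,0,0]]' | grep -E "tcp_pos|force"; done;  for i in 1 2 3; do python3 -m inch '[[0,1,0,0],[0,0,0,0]]' | grep -E "tcp_pos|force"; done
```

```text
tcp_pos: [0.5841, -0.0808, 0.0311]
contact_force: [0.7, -1.0, -0.9]
tcp_pos: [0.584, -0.0793, 0.0311]
contact_force: [0.2, 0.5, 0.6]
tcp_pos: [0.5838, -0.0778, 0.0311]
contact_force: [-0.8, 0.5, -0.1]
tcp_pos: [0.5838, -0.0763, 0.0311]
contact_force: [-0.9, 0.8, 0.4]
tcp_pos: [0.5837, -0.0753, 0.0311]
contact_force: [0.4, 0.2, -0.6]
tcp_pos: [0.5837, -0.075, 0.0312]
contact_force: [-1.2, -5.4, -0.7]
tcp_pos: [0.5838, -0.075, 0.0312]
contact_force: [0.3, -10.6, -2.1]
```

Contact at y = −75.0, as at first: the rail is still hard against the end stop. I'll withdraw, look once more and hand in.

```bash
python3 -m inch '[[0,-12,0,0],[0,0,-50,0],[0,0,-60,0],[0,0,-60,0],[40,0,0,0],[40,0,0,0],[40,0,0,0],[0,0,0,0],[0,0,0,0],[0,0,0,0]]' |grep -E "tcp|force|open"; python3 - <<'E'
from h import *
im=r.capture("scene"); zoom(im,(180,130,540,300),2,"s19.png")
E
```

```text
tcp_pos: [0.4654, -0.0932, 0.2011]
tcp_rot: [0.0, -0.032, 0.999, 0.0]
contact_force: [0.3, -0.4, -1.7]
opening: 0.0002
```

View pics/s19.png

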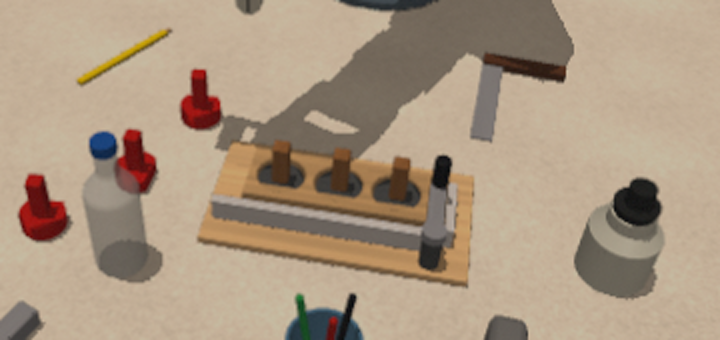

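```bash
python3 -c "
from rig import r
print(r.close_job(), r.observe()['t'])"
```

```text
the job is handed in; nothing more can be done
the job is handed in; nothing more can be done
```

I handed the job in at about 100 s with every step done in the order asked; `close_job` gives no verdict.

- **Rail:** I pushed it against the fence, then the end stop, and checked it again at the end. Both final contacts came within about 0.3 mm of the first ones, at x = 525.9 mm and y = −75.0 mm. It is still home.
- **Hold-down arm:** I led it by the knob to its limit, then released it. The last pictures show it across the rail.
- **Pegs:** All three dark pegs were there and each stands in its own pocket, with the flat towards the fence. Each stopped firmly with the tool at 63.1–63.3 mm, which matches a 22 mm pocket floor. The three red look-alikes were left alone.
- **Stopper:** It sits centred in the jar neck. After a light press of about 16 N its top was at 138 mm, so it sank about 27 mm below the rim against the 26 mm expected.
- **Water bottle:** It is still standing and nothing fell.

**Checks that disagreed:**
- The close-up wrist picture put the held pegs 1–2 mm away from the earlier distant measurement. I aligned each peg to its pocket in the same picture instead, and all three went in with sideways forces under about 3 N.
- The clamp knob followed an arc several millimetres off my estimate, pulling up to about 25 N on the fingers. Pushing it against its limit gave about 31 N.

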